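# Load the chestnut-cream carousel on a market stall

### The arm

A 7-joint arm with a two-finger parallel gripper is mounted at the origin on the work surface. World frame = base frame: x ahead of the robot, y to its left, z up, the work surface at z = 0. Lengths are in m, angles in degrees, forces in N, time in s.
With the tool pointing down it reaches from about 0.375 to 0.925 m from the base axis. Payload 3.1 kg.
Tool frame: the origin (TCP) lies on the centre line of the jaws, within the pads' length; the fingertips stand 22 mm ahead of it and the grasp point (between the pads) lies 3 mm ahead of it; z points along the fingers, x is the direction in which the jaws open and shut, and the axes are right-handed (so a half turn about z gives the same grasp; the last joint's range is limited). The gripper opens to 85 mm and grips with 20 to 120 N. Pads are 22 mm wide; open, the fingers measure 114 mm over their backs; the gripper's body (76 mm by 85 mm) begins 54 mm behind the grasp point. The pads swing forward as they close: fully open they stand 13 mm farther back than shut.
Start: joints at [-70.634, 21.939, 2.515, 91.553, -1.026, 66.532, -2.859], TCP at [0.274, 0.589, 0.253] pointing down, gripper open.
Joint ranges: [-149.38, 149.38], [-23.57, 123.04], [-84.95, 90], [0, 143.3], [-89.99, 269.99], [3.08, 112.72], [-163.45, 163.45]. Speed limits (degrees/s): [159.86, 159.86, 180, 180, 180, 180, 180].

### API

Orientations are given as [roll, pitch, yaw] about the fixed x, y, z axes, in that order (R = Rz(yaw) Ry(pitch) Rx(roll)).
In Python, from cell import r, imaging gives the robot as it stands.
- The arm moves only by the shell command python3 -m pendant 'ROWS' [FORCE]. ROWS is JSON, a list of rows, each a list of 7 numbers: the finger opening in cm, from 0 to 8.54, then the shift along the tool's x, y, z in cm, then the turn, a rotation vector about the tool's x, y, z in degrees. In form: [[hand, dx, dy, dz, wx, wy, wz], ...]. A call has 1 to 8 rows; each row is the pose to reach, as a shift and turn from the pose commanded when the call began, along the tool's axes at that moment; what a row does not reach only later rows make up. A row lasts 1/10 s, in which the tool goes at most 50 mm and 8.59 degrees, less where a joint would pass 70% of its speed; a pose out of reach is approached as far as the arm can. A call with a gripper value outside its range is refused whole. The fingers move at their own pace and stop on an object; FORCE is the grip in N (left out, the last holds). Time passes only in rows, so rows that repeat a pose let the fingers close. It gives the time, the measured TCP pose, the force and the opening at its end, in the units of the state.
- r.sense(): the state, without advancing time (a new reading comes with each control period).
- imaging.get_image(name): name is "scene" or "side" or "wrist"; returns a dict with "pixels" (400x640x3 uint8, red, green, blue), "depth" (400x640 float32, m along the optical axis (not along the pixel's ray), 0 where there is no reading), "K" (3x3 intrinsics, pixels), "R" (3x3) and "t" (3): a world point X has camera coordinates R X + t; the wrist camera has in their place "T_tool_cam" (4x4, takes a point from camera to tool coordinates, whose origin is the TCP and whose axes are the tool frame's). Camera axes: x right, y down, z forward; pixel columns grow to the right and rows downward; lengths in m; the calibration is good to about 2 mm. A picture is of the moment at which its call begins: read the wrist's pose just before it.
- r.hand_in(): hands the job in, once; it reports no verdict.
The state is a dict: "clock": time; "joint_pos": joint angles; "joint_vel": joint speeds; "joint_torque": joint torques, N m; "ee_pos": TCP position; "ee_rot": TCP orientation; "contact_force": force on the tool from outside, world axes, zero at the start; "wrist_torque": the same for the moment, N m; "width": finger opening in m.
Only numpy, scipy, OpenCV 4.12 (cv2) and the standard library are available. Lean on these libraries where they do the work, as an engineer would, in place of code of your own. Each camera call takes 0.05 s, during which the arm holds its last target.

### The job

Load every jar standing on the stall into the display carousel, each upright in the bay of its lid's colour, through the notch in the clear guard; to bring a bay to the notch, pull up the spring plunger by its knob, swing the carousel round to that bay's hole and let the pin snap in before you lower the jar. When all jars are in, turn the carousel back to the home hole (blue dot) and let the plunger snap fully in there. Grip the thin glass jars gently, and leave the bowl, the measuring cup and the log where they are.

Things in the scene. Friction and masses are not known exactly. Their poses are not given: they have to be found in the camera images.
- housing: Fixed jar carousel. Origin: on its vertical turning axis at table level; z up, -x towards its loading notch. Wooden base 320 mm wide; over it a clear flat guard (underside 95, top 101 mm above the table, x -160..140, y -145..145 mm) with clear walls below its edges. Jars get in only through the notch
- notch (a point): middle of the loading notch in the guard: 105 mm from the turning axis towards housing -x, 101 mm above the table. Notch 84 mm wide (housing y -42..42), from x -160 (open to the front) to x -40, open to the top. The bay standing below it is the one that can be loaded. Close the fingers along housing x (radially): across y there is no room to open them
- home_hole (a point): home hole (blue dot) of the index ring, at the ring's top, 115 mm above the table. Five holes on a 78 mm radius about the housing's axis, at -80 (home, blue dot), -40 (white), 0 (yellow), 40 (red), 80 degrees (green), anticlockwise from above from housing +x
- carousel (a joint): turn about the housing's axis, rad, anticlockwise from above: 0 = pin at the home hole (a blank sector, no bay, in the notch), 0.698 white bay in the notch, 1.396 yellow, 2.094 red, 2.793 green. Turns only with the pin out of its holes, against 0.06 N m. May start anywhere between, the pin resting on the ring or in a hole
- plunger (a joint): lift of the spring plunger, m: 0 = pin fully down in a hole, 0.012 = resting on the ring between holes, more = clear; stop at 0.020. The spring pushes down with 5 N at 0, 8 N at 0.012. Pin 10 mm thick with a round tip, holes 13 mm long on the arc: let go over a hole (within 2 or 3 mm) it snaps in by itself
- knob_mid (a point): on the plunger knob's axis, 20 mm above its underside. Black upright cylinder 26 mm thick, 40 mm high, orange spot on top, spinning freely on its axis; at the end of the crank arm, 78 mm from the housing's axis, at angle (carousel - 80 degrees). Seated: underside 131 mm above the table, arm top below it at 127. Gripped from above it pulls the plunger up and swings the carousel
- jar_white: glass jar of chestnut cream with a white lid, upright cylinder 52 mm in diameter, 62 mm high, about 180 g, origin at the centre of its underside, z up. Thin glass: it cracks if the fingers press it with more than 80 N each. May be absent
- bay_white (a point): middle of the floor of the bay with the white disc and white rim, on the carousel 105 mm from its axis, 22 mm above the table; bay number 1, in the notch at carousel = 0.698. Pocket 66 mm long radially, 68 mm wide at its middle, walls 18 mm high above the floor (outer one 14)
- jar_yellow: glass jar of chestnut cream with a yellow lid, upright cylinder 52 mm in diameter, 62 mm high, about 180 g, origin at the centre of its underside, z up. Thin glass: it cracks if the fingers press it with more than 80 N each. May be absent
- bay_yellow (a point): middle of the floor of the bay with the yellow disc and yellow rim, on the carousel 105 mm from its axis, 22 mm above the table; bay number 2, in the notch at carousel = 1.396. Pocket 66 mm long radially, 68 mm wide at its middle, walls 18 mm high above the floor (outer one 14)
- jar_red: glass jar of chestnut cream with a red lid, upright cylinder 52 mm in diameter, 62 mm high, about 180 g, origin at the centre of its underside, z up. Thin glass: it cracks if the fingers press it with more than 80 N each. May be absent
- bay_red (a point): middle of the floor of the bay with the red disc and red rim, on the carousel 105 mm from its axis, 22 mm above the table; bay number 3, in the notch at carousel = 2.094. Pocket 66 mm long radially, 68 mm wide at its middle, walls 18 mm high above the floor (outer one 14)
- jar_green: glass jar of chestnut cream with a green lid, upright cylinder 52 mm in diameter, 62 mm high, about 180 g, origin at the centre of its underside, z up. Thin glass: it cracks if the fingers press it with more than 80 N each. May be absent
- bay_green (a point): middle of the floor of the bay with the green disc and green rim, on the carousel 105 mm from its axis, 22 mm above the table; bay number 4, in the notch at carousel = 2.793. Pocket 66 mm long radially, 68 mm wide at its middle, walls 18 mm high above the floor (outer one 14)
- tasting_bowl: bystander: white bowl of chestnuts, 110 mm wide, 45 mm high, origin at the centre of its underside
- scoop_cup: bystander: clear measuring cup, 84 mm wide, 110 mm high, origin at the centre of its underside
- log_round: bystander: upright piece of log, 70 mm thick, 130 mm high, origin at the centre of its underside
Things that resemble listed ones, but are neither listed nor needed, are in the scene too. What is shaped like the jar_red but pink or purple is not meant.

How it is judged:
By the outcome, as a careful person would: the job done as asked, in the order asked, and still so for the second after the job is handed in, with the robot touching nothing.
Of jar_white, jar_yellow, jar_red, jar_green only 3 to 4 are there at a start; the rules pass over those that are not, and their reading is None.
At some moment in a run one of jar_white, jar_yellow, jar_red, jar_green may be knocked a few centimetres aside while the robot is not near it.
Once in a run the grip may slacken for a moment while it holds something.
It also fails if it takes over 210 s, if anything falls off the work surface, if the arm or the gripper's body presses on something with over 40 N, if the wrist force passes 120 N, or if a joint passes its speed limit or range.

## Working session

There is one attempt and no reset: what is moved stays moved. The work goes in short steps, Python scripts to look and compute and a shell command to move; the robot and the scene stay as the last step left them, time stands still between calls to the robot, and variables do not carry over. Pictures are saved under pics/ and viewed, and the job is handed in when it is done.

```bash
ls; mkdir -p pics
python3 - <<'E'
from cell import r, imaging
import cv2
s=r.sense(); print(s)
for n in("scene","side","wrist"):
    d=imaging.get_image(n); cv2.imwrite(f"pics/{n}0.png",d["pixels"][:,:,::-1]); print(n,d["K"].tolist(), d.get("R"),d.get("t"),d.get("T_tool_cam"))
E
```

```text
pics
{'clock': 0.0, 'joint_pos': array([-70.635198  ,  21.99316902,   2.51187221,  91.65031001,
        -1.02623525,  66.53120284,  -2.85911298]), 'joint_vel': array([ 0.13706383, -0.02990128,  0.05063611, -0.09930426,  0.01510735,
        0.05649745, -0.00764857]), 'joint_torque': array([-1.06995420e-03, -4.33462107e+01,  1.02406070e+00, -2.49514210e+01,
        1.06959484e-02,  1.14749075e-02, -3.08612314e-06]), 'ee_pos': array([0.27400259, 0.58843884, 0.25186351]), 'ee_rot': array([1.79992227e+02, 1.51988684e-01, 6.50355521e+01]), 'contact_force': array([ 0.63097001, -0.00864952, -0.14719618]), 'wrist_torque': array([-0.04160151, -0.00093728,  0.06343408]), 'width': 0.08548356974277378}
scene [[489.28246191455884, 0.0, 321.5772479681212], [0.0, 489.28246191455884, 205.54832722368246], [0.0, 0.0, 1.0]] [[ 0.63794831  0.769992    0.01158752]
 [ 0.65587329 -0.53539118 -0.53215271]
 [-0.40354947  0.34708587 -0.84656909]] [-0.30806253 -0.31413675  1.80737417] None
side [[432.4403026818032, 0.0, 312.67765665587297], [0.0, 432.4403026818032, 200.72313375517342], [0.0, 0.0, 1.0]] [[ 0.86647996 -0.49875314  0.02139574]
 [-0.31078387 -0.57247129 -0.75874238]
 [ 0.39067359  0.65078562 -0.65103934]] [-0.51509396  0.23123927  0.93209202] None
wrist [[352.39239345693403, 0.0, 320.8541403555253], [0.0, 352.39239345693403, 203.00376974995984], [0.0, 0.0, 1.0]] None None [[ 9.99999733e-01 -1.01704102e-05 -7.30670780e-04  9.61739985e-04]
 [ 2.07682312e-04  9.62625478e-01  2.70836013e-01 -6.94367032e-02]
 [ 7.00607795e-04 -2.70836093e-01  9.62625223e-01 -1.21344354e-01]
 [ 0.00000000e+00  0.00000000e+00  0.00000000e+00  1.00000000e+00]]
```

View pics/scene0.png

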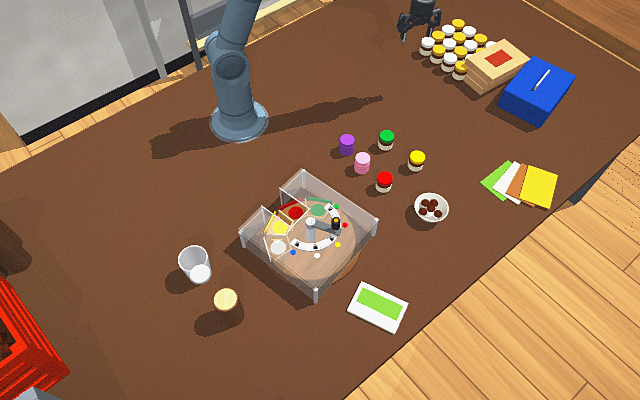

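View pics/side0.png

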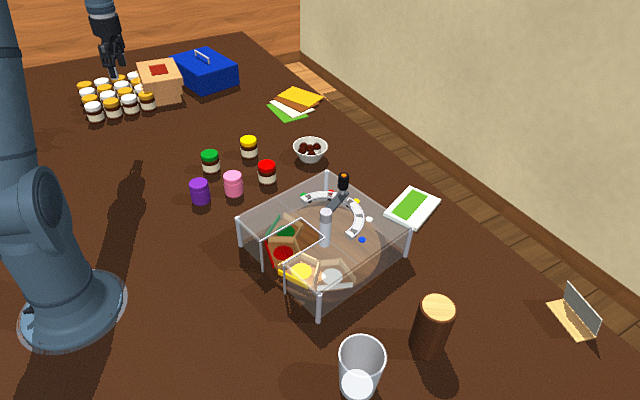

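View pics/wrist0.png

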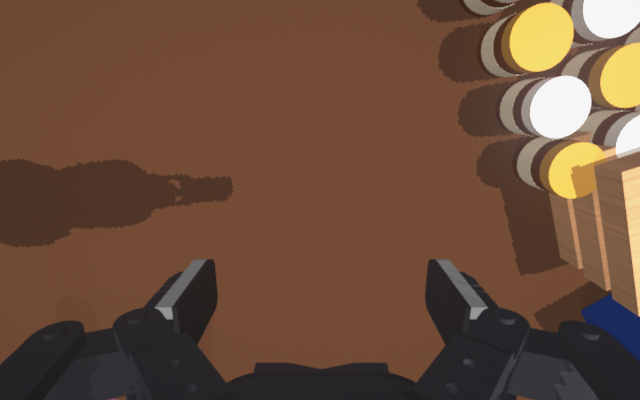

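```bash
cat > h.py <<'E'
import numpy as np, cv2
from cell import r, imaging
def world(d,u,v,z=None,ee=None):
    """pixel -> world via plane z or depth"""
    K=np.array(d["K"]); 
    ray=np.linalg.inv(K)@np.array([u,v,1.0])
    if d.get("R") is not None:
        R=np.array(d["R"]);t=np.array(d["t"]); c=-R.T@t; w=R.T@ray
    else:
        from scipy.spatial.transform import Rotation as Ro
        T=np.array(d["T_tool_cam"]); Rt=Ro.from_euler('xyz',ee["ee_rot"],degrees=True).as_matrix()
        c=Rt@T[:3,3]+ee["ee_pos"]; w=Rt@T[:3,:3]@ray
    if z is None:
        return c+w*float(d["depth"][int(round(v)),int(round(u))])
    return c+w*(z-c[2])/w[2]
def proj(d,X):
    p=np.array(d["K"])@(np.array(d["R"])@np.array(X)+np.array(d["t"])); return p[:2]/p[2]
def lids(d,bbox=None,ee=None,minA=20):
    hsv=cv2.cvtColor(d["pixels"],cv2.COLOR_RGB2HSV); out={}
    H,S,V=hsv[...,0].astype(int),hsv[...,1],hsv[...,2]
    m={"red":((H<5)|(H>174))&(S>190)&(V>90),"yellow":(H>22)&(H<32)&(S>150)&(V>120),"green":(H>52)&(H<80)&(S>130)&(V>60),"white":(S<40)&(V>170)}
    for k,a in m.items():
        n,l,st,c=cv2.connectedComponentsWithStats(a.astype(np.uint8))
        for i in range(1,n):
            if st[i,4]>=minA:
                out.setdefault(k,[]).append((c[i].round(1).tolist(),int(st[i,4]),world(d,*c[i],z=0.062,ee=ee).round(4).tolist()))
    return out
E
python3 - <<'E'
from h import *
for n in("scene","side"):
    d=imaging.get_image(n)
    for k,v in lids(d).items():
        for e in v: print(n,k,e, 'depth',world(d,*e[0]).round(3).tolist())
    p=d["pixels"][:,:,::-1]
    if n=="scene": c=p[120:320,220:460]
    else: c=p[110:330,170:430]
    cv2.imwrite(f"pics/{n}1.png",cv2.resize(c,None,fx=3,fy=3 if n=="scene" else 2.7)[:600,:800])
E
```

```text
scene red ([498.5, 57.9], 102, [0.4226, 0.9473, 0.062]) depth [0.44, 0.91, 0.095]
scene red ([384.4, 178.0], 187, [0.5582, 0.2036, 0.062]) depth [0.558, 0.204, 0.062]
scene red ([287.5, 204.5], 59, [0.4391, -0.1041, 0.062]) depth [0.425, -0.095, 0.035]
scene red ([295.2, 212.4], 140, [0.4774, -0.1033, 0.062]) depth [0.456, -0.088, 0.019]
scene red ([26.5, 349.7], 2996, [0.3636, -0.9134, 0.062]) depth [0.461, -0.868, 0.228]
scene yellow ([457.7, 22.5], 69, [0.1773, 0.9839, 0.062]) depth [0.181, 0.979, 0.066]
scene yellow ([437.9, 34.5], 76, [0.1779, 0.864, 0.062]) depth [0.182, 0.857, 0.068]
scene yellow ([459.0, 36.0], 69, [0.2378, 0.9243, 0.062]) depth [0.24, 0.92, 0.066]
scene yellow ([480.4, 37.5], 75, [0.2982, 0.9851, 0.062]) depth [0.301, 0.981, 0.066]
scene yellow ([438.7, 48.5], 81, [0.2376, 0.8049, 0.062]) depth [0.241, 0.799, 0.067]
scene yellow ([460.4, 50.2], 80, [0.2988, 0.8645, 0.062]) depth [0.302, 0.859, 0.067]
scene yellow ([459.6, 64.8], 54, [0.3529, 0.7994, 0.062]) depth [0.354, 0.797, 0.064]
scene yellow ([417.3, 156.0], 141, [0.5623, 0.3525, 0.062]) depth [0.561, 
[... 5346 characters left out ...]
1]
side white ([413.1, 209.6], 894, [0.8011, -0.1529, 0.062]) depth [0.844, -0.114, 0.013]
side white ([356.9, 218.2], 392, [0.6564, -0.1107, 0.062]) depth [0.619, -0.156, 0.116]
side white ([325.6, 211.3], 84, [0.601, -0.0514, 0.062]) depth [0.561, -0.112, 0.127]
side white ([309.8, 236.0], 375, [0.5227, -0.1082, 0.062]) depth [0.542, -0.075, 0.023]
side white ([332.3, 279.9], 448, [0.4998, -0.2462, 0.062]) depth [0.481, -0.273, 0.102]
side white ([584.7, 300.7], 56, [0.931, -0.547, 0.062]) depth [0.916, -0.551, 0.076]
side white ([358.6, 373.1], 1161, [0.43, -0.4469, 0.062]) depth [0.451, -0.425, 0.006]
side white ([356.6, 358.7], 111, [0.4424, -0.4225, 0.062]) depth [0.452, -0.413, 0.039]
```

View pics/scene1.png

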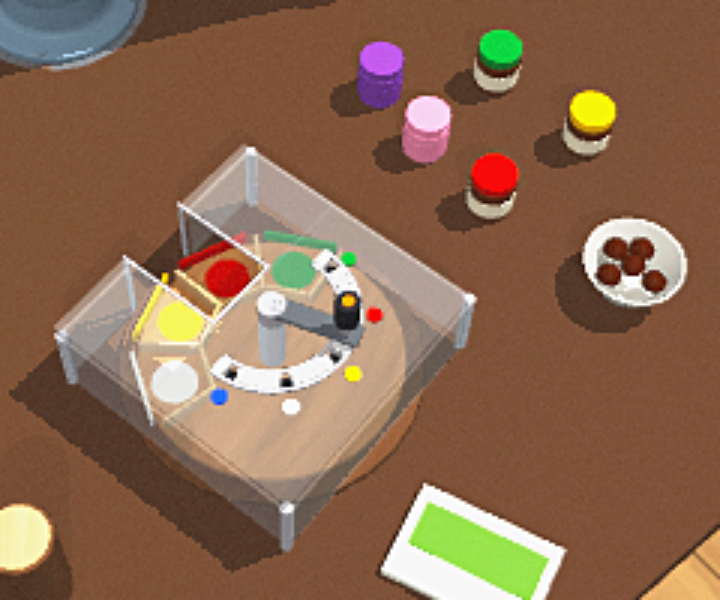

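View pics/side1.png

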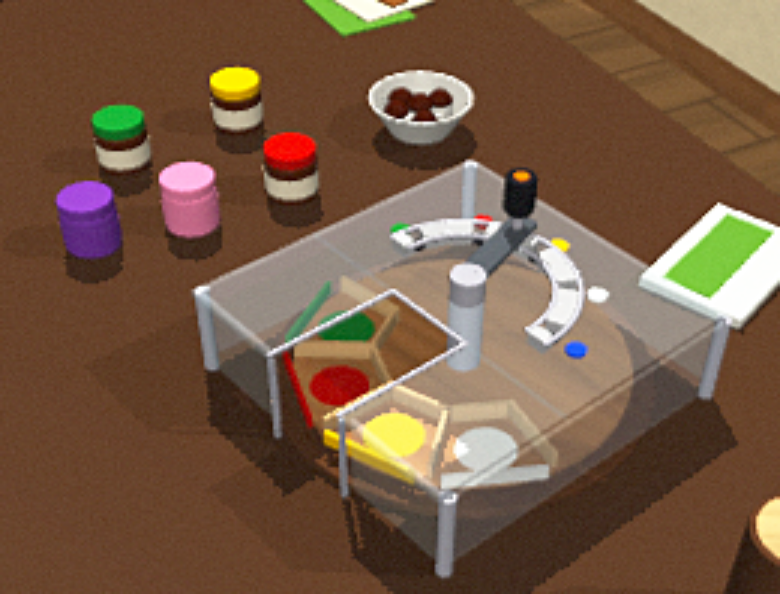

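Run:
```python
from h import *
from scipy.optimize import least_squares
L=np.array([[-160,145],[140,145],[140,-145],[-160,-145],[-160,42],[-160,-42],[-40,42],[-40,-42]])/1e3
obs={"scene":[(303.3,169.3),(377.3,219),(315.7,288.3),(240,231.7),(280.7,188.3),(262.3,206),(308.3,209),(290.7,227.7)],
"side":[(237.7,218.1),(327.3,171.1),(410.7,229.3),(319,293.3),(261.7,240.4),(284,262.6),(300.7,218.5),(325,237)]}
# side: front = -x side: between (237.7,218) and (319,293)
ims={n:imaging.get_image(n) for n in obs}
def pts(p,z=.101):
    c,s=np.cos(p[2]),np.sin(p[2]); return np.c_[p[0]+c*L[:,0]-s*L[:,1],p[1]+s*L[:,0]+c*L[:,1],np.full(8,z)]
for sel in (["scene"],["side"],["scene","side"]):
    f=lambda p:np.concatenate([(proj(ims[n],X)-o) for n in sel for X,o in zip(pts(p),obs[n])])
    b=min((least_squares(f,[.57,-.1,a]) for a in (0,1.57,3.1,-1.57)),key=lambda q:q.cost)
    print(sel,b.x.round(4),np.degrees(b.x[2]).round(2),b.cost, b.fun.round(1))
# knob spot
for n,pos in(("scene",(348,300)),("side",(520,176))):
    u,v=(220+pos[0]/3,120+pos[1]/3) if n=="scene" else (170+pos[0]/3,110+pos[1]/2.7)
    print(n,u,v,world(ims[n],u,v,z=.183),world(ims[n],u,v))
```

```text
['scene'] [ 0.5646 -0.1095  0.197 ] 11.29 10.379877587273487 [-1.6 -1.1  0.5  0.4  0.9  1.1 -1.8 -2.6 -0.4  0.4 -0.4  0.3  1.6  0.5
  1.   0.4]
['side'] [ 0.5642 -0.1142  0.1984] 11.37 25.31216961946187 [-3.2 -0.8  1.1 -2.4  2.8 -3.3 -2.   1.1 -1.1  1.3  0.3  1.2  1.4 -0.6
  1.3  0.5]
['scene', 'side'] [ 0.5648 -0.112   0.1982] 11.36 40.511686373706496 [-2.3 -0.7 -0.1  0.8  0.3  1.7 -2.4 -2.  -1.1  0.9 -1.   0.9  0.9  1.
  0.4  1.  -3.3 -1.4  0.9 -2.9  2.4 -3.9 -2.4  0.2 -1.3  0.6  0.1  0.4
  1.2 -1.3  1.  -0.2]
scene 336.0 220.0 [ 0.63026343 -0.07228711  0.183     ] [ 0.62926723 -0.071322    0.18064987]
side 343.33333333333337 175.18518518518516 [ 0.62883761 -0.07588547  0.183     ] [ 0.62777094 -0.0773575   0.18437108]
```

```bash
cat >> h.py <<'E'
def go(p,yaw=None):
    from scipy.spatial.transform import Rotation as Ro
    s=r.sense(); R=Ro.from_euler('xyz',s["ee_rot"],degrees=True)
    d=R.inv().apply(np.array(p)-s["ee_pos"])*100
    out=[d.round(2).tolist()]
    if yaw is not None: out.append((R.inv()*Ro.from_euler('xyz',[180,0,yaw],degrees=True)).as_rotvec(degrees=True).round(2).tolist())
    print(round(s["clock"],2),s["ee_pos"].round(4),s["ee_rot"].round(1),"w",round(s["width"],4),"F",s["contact_force"].round(1),"->",out)
E
python3 -c "
from h import *
go([.63,-.074,.28],11.3)"
```

```text
0.35 [0.2743 0.5891 0.2529] [180.   0.  65.] w 0.0854 F [0.7 1.2 0. ] -> [[-45.1, 60.23, -2.68], [0.02, 0.03, 53.74]]
```

```bash
python3 -m pendant '[[8.5,-45.1,60.2,-2.7,0,0,53.7],[8.5,-45.1,60.2,-2.7,0,0,53.7],[8.5,-45.1,60.2,-2.7,0,0,53.7],[8.5,-45.1,60.2,-2.7,0,0,53.7],[8.5,-45.1,60.2,-2.7,0,0,53.7],[8.5,-45.1,60.2,-2.7,0,0,53.7],[8.5,-45.1,60.2,-2.7,0,0,53.7],[8.5,-45.1,60.2,-2.7,0,0,53.7]]'
python3 -c "
from h import *
go([.63,-.074,.28],11.3)"
```

```text
clock: 1.15
ee_pos: [0.4639, 0.2351, 0.2681]
ee_rot: [-180.0, -0.0, 11.3]
contact_force: [0.5, 0.8, 1.1]
width: 0.0847
1.15 [0.4639 0.2351 0.2681] [-180.    -0.    11.3] w 0.0847 F [0.5 0.8 1.1] -> [[10.23, 33.57, -1.21], [-0.04, -0.05, 0.01]]
```

```bash
python3 -m pendant '[[8.5,10.2,33.6,-1.2,0,0,0],[8.5,10.2,33.6,-1.2,0,0,0],[8.5,10.2,33.6,-1.2,0,0,0],[8.5,10.2,33.6,-1.2,0,0,0],[8.5,10.2,33.6,-1.2,0,0,0],[8.5,10.2,33.6,-1.2,0,0,0],[8.5,10.2,33.6,-1.2,0,0,0],[8.5,10.2,33.6,-1.2,0,0,0]]'
python3 - <<'E'
from h import *
s=r.sense(); d=imaging.get_image("wrist"); cv2.imwrite("pics/w1.png",d["pixels"][:,:,::-1])
hsv=cv2.cvtColor(d["pixels"],cv2.COLOR_RGB2HSV);H,S,V=[hsv[...,i].astype(int) for i in range(3)]
for nm,a,z in (("orange",(H>8)&(H<22)&(S>200)&(V>150),.183),("blue",(H>100)&(H<125)&(S>180)&(V>100),None),("green",(H>52)&(H<80)&(S>130)&(V>60),None),("red",((H<4)|(H>175))&(S>190)&(V>90),None),("yel",(H>22)&(H<32)&(S>150)&(V>120),None)):
    n,l,st,c=cv2.connectedComponentsWithStats(a.astype(np.uint8))
    for i in range(1,n):
        if st[i,4]>25: print(nm,c[i].round(1),st[i,4],world(d,*c[i],z=z,ee=s).round(4), world(d,*c[i],ee=s).round(4))
E
```

```text
clock: 1.95
ee_pos: [0.6304, -0.0831, 0.2805]
ee_rot: [179.5, -0.1, 10.6]
contact_force: [-2.0, -0.0, 0.5]
width: 0.0847
green [249.3  81.3] 290 [ 0.5588 -0.0094  0.1057] [ 0.5588 -0.0094  0.1057]
red [325.5 125.1] 243 [ 0.6247 -0.0318  0.1038] [ 0.6247 -0.0318  0.1038]
red [115.4 165.1] 49 [ 0.4188 -0.1163  0.0378] [ 0.4188 -0.1163  0.0378]
red [161.9 162.7] 177 [ 0.4603 -0.1084  0.0234] [ 0.4603 -0.1084  0.0234]
yel [129.5 216.2] 203 [ 0.4353 -0.17    0.0381] [ 0.4353 -0.17    0.0381]
yel [166.3 210. ] 1367 [ 0.4684 -0.1613  0.0236] [ 0.4684 -0.1613  0.0236]
yel [353.4 201.1] 253 [ 0.661  -0.0915  0.1035] [ 0.661  -0.0915  0.1035]
```

View pics/w1.png

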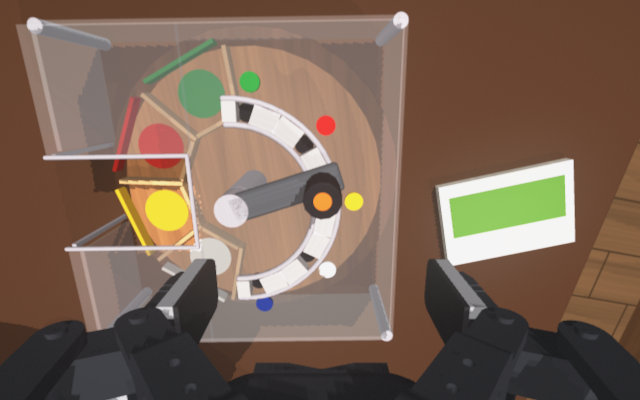

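```bash
python3 -m pendant '[[8.5,0,0,0,0,0,0],[8.5,0,0,0,0,0,0],[8.5,0,0,0,0,0,0]]'
cat >> h.py <<'E'
def blobs(d,specs,ee,minA=25):
    hsv=cv2.cvtColor(d["pixels"],cv2.COLOR_RGB2HSV);H,S,V=[hsv[...,i].astype(int) for i in range(3)]
    M={"orange":(H>8)&(H<22)&(S>200)&(V>150),"blue":(H>100)&(H<130)&(S>180)&(V>70),"green":(H>52)&(H<80)&(S>130)&(V>60),"red":((H<4)|(H>175))&(S>190)&(V>90),"yellow":(H>22)&(H<32)&(S>150)&(V>120)}
    for nm,z in specs:
        n,l,st,c=cv2.connectedComponentsWithStats(M[nm].astype(np.uint8))
        for i in range(1,n):
            if st[i,4]>minA: yield nm,c[i],st[i,4],world(d,*c[i],z=z,ee=ee)
E
python3 - <<'E'
from h import *
from scipy.optimize import least_squares
s=r.sense(); d=imaging.get_image("wrist"); print(s["ee_pos"],s["ee_rot"])
A={"green":80,"red":40,"yellow":0,"blue":-80}; P=[]
for nm,c,a,X in blobs(d,[(k,.103) for k in A]+[("orange",.183)],s):
    print(nm,c.round(1),a,X.round(4))
    if nm in A and 130<a<400 and c[0]>230 : P.append((A[nm],X))
f=lambda p:np.concatenate([[p[0]+p[3]*np.cos(p[2]+np.radians(a))-X[0],p[1]+p[3]*np.sin(p[2]+np.radians(a))-X[1]] for a,X in P])
b=least_squares(f,[.565,-.111,.197,.1]); print(len(P),b.x, np.degrees(b.x[2]),(b.fun*1e3).round(1))
print(world(d,323,202,z=.183,ee=s),world(d,323,202,ee=s))
E
```

```text
clock: 2.3
ee_pos: [0.6291, -0.0697, 0.2795]
ee_rot: [-179.9, 0.0, 11.6]
contact_force: [-0.4, -0.2, 0.0]
width: 0.0852
[ 0.62905629 -0.06973144  0.2794681 ] [-1.79915000e+02  6.61717379e-03  1.15503920e+01]
green [250.7 100.3] 279 [ 0.5585 -0.0099  0.103 ]
red [325.1 144. ] 241 [ 0.6248 -0.0322  0.103 ]
red [115.7 178.4] 33 [ 0.4539 -0.0972  0.103 ]
red [163.3 176.6] 96 [ 0.494  -0.0874  0.103 ]
yellow [130.  229.6] 226 [ 0.4687 -0.142   0.103 ]
yellow [165.7 221.6] 1345 [ 0.4994 -0.1279  0.103 ]
yellow [351.6 218.8] 247 [ 0.6613 -0.0921  0.103 ]
3 [ 0.5608395  -0.11225544  0.1980935   0.10241307] 11.349921534439854 [-0.  0.  0. -0. -0.  0.]
[ 0.62839106 -0.06038448  0.183     ] [ 0.62891445 -0.06273495  0.17433175]
```

Run:
```python
from h import *
s=r.sense(); d=imaging.get_image("wrist"); 
p=d["pixels"]; cv2.imwrite("pics/w2.png",cv2.resize(p[60:300,100:420][:,:,::-1],None,fx=2.5,fy=2.5))
hsv=cv2.cvtColor(p,cv2.COLOR_RGB2HSV)
print(hsv[212:226:3,316:330:3].tolist())
```

```text
[[[3, 38, 73], [3, 35, 72], [3, 38, 73], [0, 35, 72], [3, 35, 72]], [[12, 177, 205], [15, 190, 243], [16, 189, 245], [12, 176, 193], [3, 32, 71]], [[17, 188, 246], [17, 189, 246], [17, 190, 246], [17, 188, 246], [13, 185, 223]], [[17, 189, 246], [17, 188, 246], [17, 187, 246], [17, 189, 246], [17, 189, 246]], [[17, 188, 246], [17, 188, 246], [17, 189, 246], [17, 189, 246], [17, 189, 246]]]
```

View pics/w2.png

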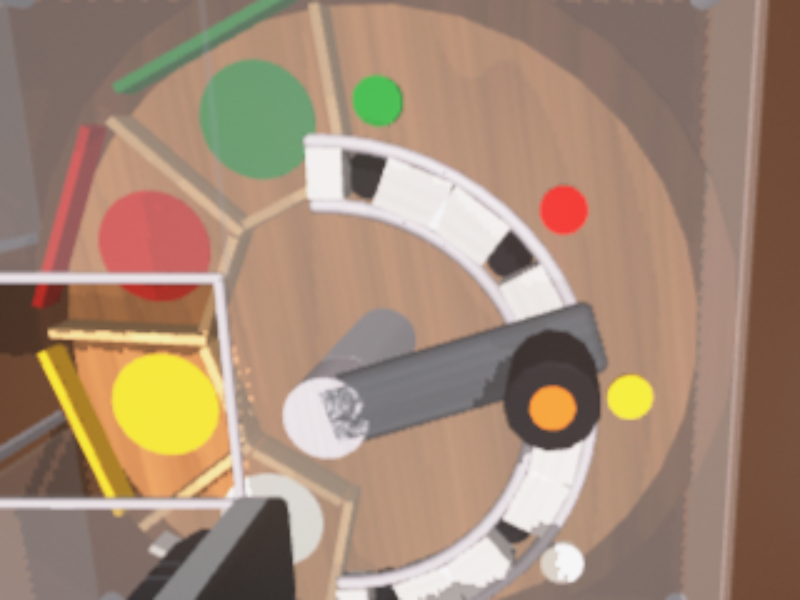

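Run:
```python
from h import *
s=r.sense(); d=imaging.get_image("wrist"); 
hsv=cv2.cvtColor(d["pixels"],cv2.COLOR_RGB2HSV).astype(int)
a=(abs(hsv[...,0]-16)<4)&(hsv[...,1]>165)&(hsv[...,2]>190)
n,l,st,c=cv2.connectedComponentsWithStats(a.astype(np.uint8))
for i in range(1,n):
    if st[i,4]>60: print(c[i],st[i,4],world(d,*c[i],z=.183,ee=s),world(d,*c[i],ee=s))
# ring holes dark? hub
k=world(d,320.8,223.2,z=.183,ee=s)
ax=np.array([.5608,-.1123]); v=k[:2]-ax; print(np.linalg.norm(v),np.degrees(np.arctan2(v[1],v[0]))-11.35+80)
go([k[0],k[1],.2])
```

```text
[320.6300813 222.1300813] 246 [ 0.62969136 -0.07490855  0.183     ] [ 0.62964926 -0.07469529  0.18363764]
0.07827845942679733 96.6014926148087
2.45 [ 0.6291 -0.0709  0.2797] [-180.    -0.    11.5] w 0.0847 F [-0.4 -0.5 -0.6] -> [[-0.02, 0.48, 7.97]]
```

```bash
python3 -m pendant '[[6,0,0.42,4,0,0,0],[6,0,0.42,8,0,0,0],[6,0,0.42,11.2,0,0,0],[6,0,0.42,11.2,0,0,0],[2,0,0.42,11.2,0,0,0],[2,0,0.42,11.2,0,0,0],[2,0,0.42,11.2,0,0,0],[2,0,0.42,11.2,0,0,0]]' 60
python3 -m pendant '[[2,0,0,0,0,0,0],[2,0,0,0,0,0,0],[2,0,0,0,0,0,0],[2,0,0,0,0,0,0]]'
python3 -c "
from h import *
go([.63,-.074,.2],11.35)"
```

```text
clock: 3.25
ee_pos: [0.6306, -0.0772, 0.1706]
ee_rot: [-180.0, -0.1, 11.3]
contact_force: [-4.1, -0.2, 6.5]
width: 0.0246
clock: 3.65
ee_pos: [0.6306, -0.0772, 0.1706]
ee_rot: [-180.0, -0.1, 11.3]
contact_force: [-3.5, 0.2, 6.4]
width: 0.0244
3.65 [ 0.6306 -0.0772  0.1706] [-1.80e+02 -1.00e-01  1.13e+01] w 0.0244 F [-3.5  0.2  6.4] -> [[0.01, -0.33, -2.94], [-0.0, -0.11, -0.04]]
```

```bash
python3 -m pendant '[[2,0,0,-0.3,0,0,0],[2,0,0,-0.6,0,0,0],[2,0,0,-0.6,0,0,0],[2,0,0,-0.6,0,0,0]]'
```

```text
clock: 4.05
ee_pos: [0.6299, -0.0759, 0.1726]
ee_rot: [-180.0, 0.0, 11.4]
contact_force: [1.7, 0.9, -8.0]
width: 0.0246
```

```bash
python3 -m pendant '[[2,0,0,-0.2,0,0,0],[2,0,0,-0.2,0,0,0],[2,0,0,-0.2,0,0,0]]'
```

```text
clock: 4.35
ee_pos: [0.6298, -0.0758, 0.1751]
ee_rot: [-179.9, 0.0, 11.4]
contact_force: [1.4, 0.9, -9.4]
width: 0.0247
```

```bash
python3 -m pendant '[[2,-0.3,-0.75,0,0,0,0],[2,-0.6,-1.47,0,0,0,0],[2,-1.05,-2.15,0,0,0,0],[2,-1.5,-2.78,0,0,0,0],[2,-1.5,-2.78,0,0,0,0],[2,-1.5,-2.78,0,0,0,0],[2,-1.5,-2.78,0,0,0,0]]'
python3 - <<'E'
from h import *
s=r.sense();v=s["ee_pos"][:2]-[.5608,-.1123];print(np.linalg.norm(v),np.degrees(np.arctan2(v[1],v[0]))-11.35+80)
E
```

```text
clock: 5.05
ee_pos: [0.6093, -0.0523, 0.1753]
ee_rot: [-180.0, 0.1, 11.3]
contact_force: [-1.1, 0.2, -9.0]
width: 0.0245
0.07715108060893498 119.7416606634578
```

```bash
python3 -m pendant '[[2,0,0,0.4,0,0,0],[2,0,0,0.8,0,0,0],[2,0,0,0.8,0,0,0],[6.5,0,0,0.8,0,0,0],[6.5,0,0,0.8,0,0,0],[6.5,0,0,0.8,0,0,0],[6.5,0,0,0.8,0,0,0],[6.5,0,0,-2,0,0,0]]'
python3 -m pendant '[[6.5,0,0,-4,0,0,0],[8.5,0,0,-8,0,0,0],[8.5,0,0,-8,0,0,0],[8.5,0,0,-8,0,0,0]]'
cat >> h.py <<'E'
def knob(name="wrist"):
    s=r.sense(); d=imaging.get_image(name)
    hsv=cv2.cvtColor(d["pixels"],cv2.COLOR_RGB2HSV).astype(int)
    a=(abs(hsv[...,0]-16)<4)&(hsv[...,1]>165)&(hsv[...,2]>190)
    n,l,st,c=cv2.connectedComponentsWithStats(a.astype(np.uint8))
    for i in range(1,n):
        if st[i,4]>60:
            X=world(d,*c[i],ee=s)
            for z in (.171,.183):
                Y=world(d,*c[i],z=z,ee=s); v=Y[:2]-[.5608,-.1123]
                print(c[i].round(1),st[i,4],Y.round(4),"depth",X.round(4),"rad",np.linalg.norm(v).round(4),"carousel",np.round(np.degrees(np.arctan2(v[1],v[0]))-11.35+80,1))
    return d
E
python3 - <<'E'
from h import *
d=knob(); cv2.imwrite("pics/w3.png",d["pixels"][:,:,::-1])
E
```

```text
clock: 5.85
ee_pos: [0.6072, -0.0515, 0.1927]
ee_rot: [-179.9, 0.4, 11.4]
contact_force: [0.3, 0.3, 0.3]
width: 0.0654
clock: 6.25
ee_pos: [0.611, -0.0524, 0.2777]
ee_rot: [180.0, -0.2, 11.3]
contact_force: [0.1, -0.5, 0.1]
width: 0.0846
[317.9 207.8] 237 [ 0.6089 -0.0506  0.171 ] depth [ 0.6089 -0.0503  0.1722] rad 0.0782 carousel 120.7
[317.9 207.8] 237 [ 0.6083 -0.0471  0.183 ] depth [ 0.6089 -0.0503  0.1722] rad 0.0806 carousel 122.6
```

View pics/w3.png

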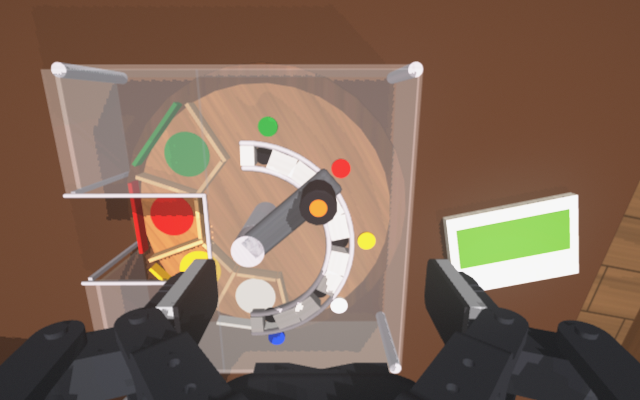

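```bash
python3 -c "
from h import *
go([.556,.18,.24],11.35)"
```

```text
6.3 [ 0.6099 -0.0521  0.2758] [-180.    -0.    11.3] w 0.0848 F [-0.3 -0.8 -0.4] -> [[-0.72, -23.82, 3.59], [-0.02, -0.03, -0.01]]
```

```bash
python3 -m pendant '[[8.5,-0.7,-23.8,3.6,0,0,0],[8.5,-0.7,-23.8,3.6,0,0,0],[8.5,-0.7,-23.8,3.6,0,0,0],[8.5,-0.7,-23.8,3.6,0,0,0],[8.5,-0.7,-23.8,3.6,0,0,0],[8.5,-0.7,-23.8,3.6,0,0,0],[8.5,-0.7,-23.8,3.6,0,0,0],[8.5,-0.7,-23.8,3.6,0,0,0]]'
python3 - <<'E'
from h import *
s=r.sense(); d=imaging.get_image("wrist"); cv2.imwrite("pics/w4.png",d["pixels"][:,:,::-1])
for nm,c,a,X in blobs(d,[(k,.062) for k in("red","green","yellow")],s): print(nm,c.round(1),a,X.round(4),world(d,*c,ee=s).round(4)); 
go([.556,.2,.045],11.35)
E
```

```text
clock: 7.1
ee_pos: [0.5561, 0.1778, 0.2386]
ee_rot: [179.9, 0.1, 11.2]
contact_force: [-0.0, -0.9, -0.5]
width: 0.0849
red [324.9 127.5] 57 [0.5489 0.2279 0.062 ] [0.5489 0.228  0.0631]
yellow [374.    0.6] 47 [0.5668 0.3271 0.062 ] [0.5667 0.3268 0.0631]
7.15 [0.5565 0.1772 0.239 ] [1.799e+02 1.000e-01 1.110e+01] w 0.085 F [-0.4 -0.   0.3] -> [[0.41, -2.27, 19.4], [0.08, 0.06, -0.21]]
```

View pics/w4.png

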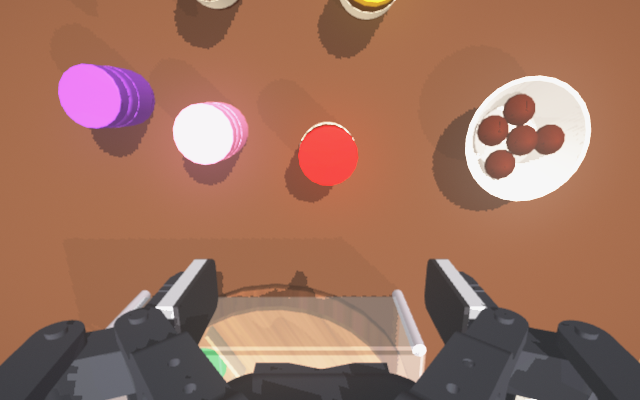

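```bash
sed -i 's/"red":((H<4)|(H>175))&(S>190)&(V>90),"yellow":(H>22)&(H<32)&(S>150)&(V>120)}/"red":((H<4)|(H>175))\&(S>165)\&(V>180),"yellow":(H>22)\&(H<32)\&(S>150)\&(V>120)}/' h.py
python3 - <<'E'
from h import *
s=r.sense(); d=imaging.get_image("wrist")
for nm,c,a,X in blobs(d,[(k,.062) for k in("red","green","yellow")],s,100): print(nm,c.round(1),a,X.round(4),world(d,*c,ee=s).round(4))
X=world(d,328,155,z=.062,ee=s);print(X); go([X[0],X[1],.045],11.35)
E
```

```text
red [326.9 154.5] 2810 [0.5557 0.2058 0.062 ] [0.5556 0.2061 0.0642]
[0.55666619 0.20552784 0.062     ]
7.2 [0.5567 0.1771 0.2393] [179.9   0.   11.1] w 0.0854 F [0.4 0.2 0.1] -> [[0.55, -2.81, 19.43], [0.06, 0.03, -0.24]]
```

```bash
python3 -m pendant '[[8.5,0.5,-2.8,4.5,0,0,0],[8.5,0.5,-2.8,9,0,0,0],[8.5,0.5,-2.8,13.5,0,0,0],[8.5,0.5,-2.8,17.5,0,0,0],[8.5,0.5,-2.8,19.4,0,0,0],[8.5,0.5,-2.8,19.4,0,0,0],[8.5,0.5,-2.8,19.4,0,0,0],[4.5,0.5,-2.8,19.4,0,0,0]]' 35
python3 -m pendant '[[4.5,0,0,0,0,0,0],[4.5,0,0,0,0,0,0],[4.5,0,0,0,0,0,0],[4.5,0,0,0,0,0,0],[4.5,0,0,0,0,0,0],[4.5,0,0,0,0,0,0]]'
```

```text
clock: 8.0
ee_pos: [0.5578, 0.208, 0.0477]
ee_rot: [-180.0, -0.2, 11.3]
contact_force: [0.3, 0.3, 0.0]
width: 0.0726
clock: 8.6
ee_pos: [0.5571, 0.2086, 0.0477]
ee_rot: [-179.9, -0.2, 11.3]
contact_force: [-0.7, -0.2, 5.9]
width: 0.0513
```

```bash
python3 -m pendant '[[4.5,0,0,-1,0,0,0],[4.5,0,0,-3,0,0,0],[4.5,0,0,-5,0,0,0],[4.5,0,0,-5,0,0,0]]'
python3 - <<'E'
from h import *
for n in("wrist","side"):
    d=imaging.get_image(n);p=d["pixels"][:,:,::-1]; cv2.imwrite(f"pics/{n}5.png",p)
E
```

```text
clock: 9.0
ee_pos: [0.558, 0.209, 0.0988]
ee_rot: [-179.9, -0.4, 11.3]
contact_force: [1.2, -1.1, -1.7]
width: 0.0513
```

View pics/wrist5.png

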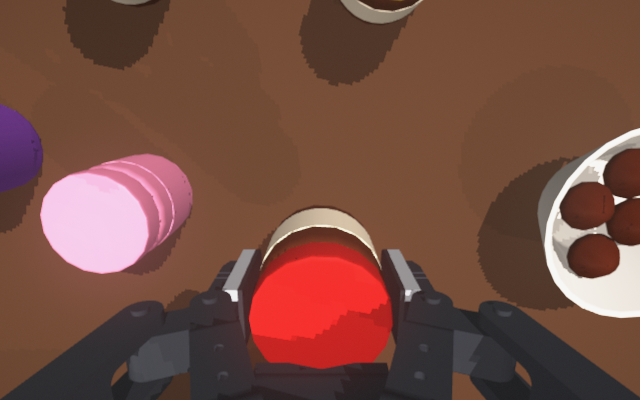

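View pics/side5.png

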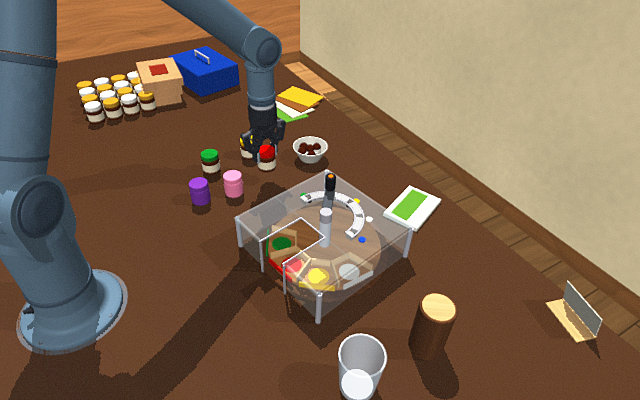

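```bash
python3 -m pendant '[[4.5,0,0,-4,0,0,0],[4.5,0,0,-9.5,0,0,0],[4.5,0,0,-9.5,0,0,0]]'
python3 -c "
from h import *
go([.458,-.130,.19],11.35)"
```

```text
clock: 9.4
ee_pos: [0.5596, 0.2093, 0.1959]
ee_rot: [-179.8, -0.6, 11.3]
contact_force: [1.2, 1.2, -0.7]
width: 0.0511
9.4 [0.5596 0.2093 0.1959] [-179.8   -0.6   11.3] w 0.0511 F [ 1.2  1.2 -0.7] -> [[-16.62, 31.27, 0.34], [-0.15, -0.59, -0.03]]
```

```bash
python3 -m pendant '[[4.5,-1.6,3,0,0,0,0],[4.5,-4,7.4,0,0,0,0],[4.5,-6.4,12,0,0,0,0],[4.5,-8.8,16.5,0,0,0,0],[4.5,-11.2,21,0,0,0,0],[4.5,-13.5,25.4,0,0,0,0],[4.5,-15.4,29,0,0,0,0],[4.5,-16.6,31.3,0,0,0,0]]'
python3 -m pendant '[[4.5,0,0,0,0,0,0],[4.5,0,0,0,0,0,0],[4.5,0,0,0,0,0,0]]'
python3 - <<'E'
from h import *
go([.458,-.130,.07],11.35)
for n in("wrist","side"):
    d=imaging.get_image(n);p=d["pixels"][:,:,::-1]; cv2.imwrite(f"pics/{n}6.png",p)
E
```

```text
clock: 10.2
ee_pos: [0.4512, -0.1353, 0.1892]
ee_rot: [180.0, 0.2, 11.0]
contact_force: [-0.1, 0.2, -0.8]
width: 0.051
clock: 10.5
ee_pos: [0.4543, -0.1298, 0.1898]
ee_rot: [-180.0, 0.1, 11.5]
contact_force: [0.2, 0.5, -2.1]
width: 0.0515
10.5 [ 0.4543 -0.1298  0.1898] [-1.80e+02  1.00e-01  1.15e+01] w 0.0515 F [ 0.2  0.5 -2.1] -> [[0.37, 0.1, 11.98], [-0.04, 0.08, 0.11]]
```

View pics/wrist6.png

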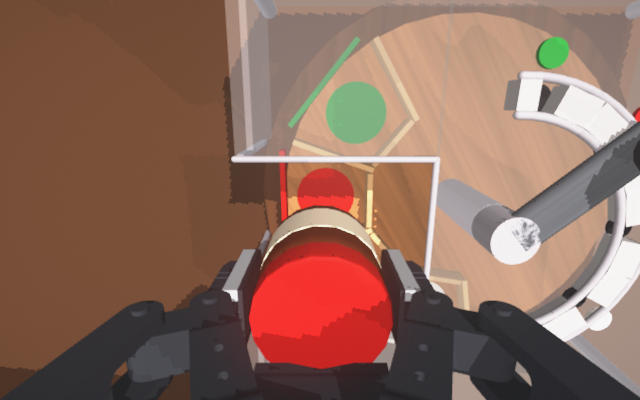

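View pics/side6.png

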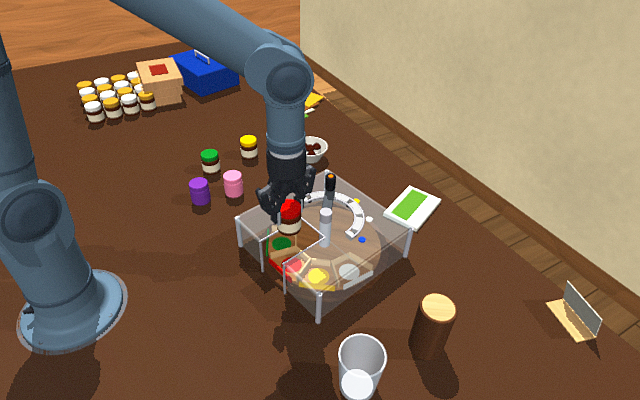

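Run:
```python
from h import *
s=r.sense(); d=imaging.get_image("wrist")
c,sn=np.cos(np.radians(11.35)),np.sin(np.radians(11.35))
for px in((235,158),(438,158)):
    X=world(d,*px,z=.101,ee=s); v=X[:2]-[.5608,-.1123]; print(X, "local",c*v[0]+sn*v[1],-sn*v[0]+c*v[1])
for px in ((325,187),):
    X=world(d,*px,z=.022,ee=s);v=X[:2]-[.5608,-.1123]; print(X, "local",c*v[0]+sn*v[1],-sn*v[0]+c*v[1])
v=s["ee_pos"][:2]-[.5608,-.1123]; print(s["ee_pos"],"tcp local",c*v[0]+sn*v[1],-sn*v[0]+c*v[1])
```

```text
[ 0.3963844  -0.10213143  0.101     ] local -0.15919897618729512 0.04232699341118578
[ 0.51553333 -0.07783057  0.101     ] local -0.03759775914462664 0.04270388525798058
[ 0.45731307 -0.12673092  0.022     ] local -0.10430309683782733 0.006217717784988235
[ 0.45471732 -0.12962285  0.19015339] tcp local -0.10741722515824019 0.0038931898287490017
```

```bash
python3 -m pendant '[[4.5,0.25,0,0,0,0,0],[4.5,0.25,0,2.5,0,0,0],[4.5,0.25,0,5.5,0,0,0],[4.5,0.25,0,8,0,0,0],[4.5,0.25,0,10,0,0,0],[4.5,0.25,0,11,0,0,0],[4.5,0.25,0,11,0,0,0],[4.5,0.25,0,11,0,0,0]]'
python3 -c "
from h import *
go([.458,-.130,.0697],11.35)"
```

```text
clock: 11.45
ee_pos: [0.4577, -0.1309, 0.0812]
ee_rot: [180.0, -0.1, 11.4]
contact_force: [0.4, -0.8, -2.2]
width: 0.0511
11.45 [ 0.4577 -0.1309  0.0812] [ 1.80e+02 -1.00e-01  1.14e+01] w 0.0511 F [ 0.4 -0.8 -2.2] -> [[0.05, -0.08, 1.15], [0.03, -0.06, 0.01]]
```

```bash
python3 -m pendant '[[4.5,0,-0.1,0.5,0,0,0],[4.5,0,-0.1,0.9,0,0,0],[4.5,0,-0.1,1.1,0,0,0],[4.5,0,-0.1,1.1,0,0,0],[4.5,0,-0.1,1.1,0,0,0]]'
```

```text
clock: 11.95
ee_pos: [0.4568, -0.1299, 0.0697]
ee_rot: [180.0, -0.0, 11.3]
contact_force: [-0.1, 0.4, -1.7]
width: 0.0509
```

```bash
python3 -m pendant '[[4.5,0,0,0.15,0,0,0],[4.5,0,0,0.3,0,0,0],[4.5,0,0,0.3,0,0,0]]'
```

```text
clock: 12.25
ee_pos: [0.457, -0.1303, 0.0696]
ee_rot: [-179.8, 0.0, 11.3]
contact_force: [-9.9, 2.6, 26.8]
width: 0.0516
```

```bash
python3 -m pendant '[[4.5,0,0,-0.2,0,0,0],[5.5,0,0,-0.2,0,0,0],[6.8,0,0,-0.2,0,0,0],[6.8,0,0,-0.2,0,0,0],[6.8,0,0,-0.2,0,0,0],[6.8,0,0,-0.2,0,0,0]]'
python3 -m pendant '[[6.8,0,0,-3,0,0,0],[6.8,0,0,-7,0,0,0],[6.8,0,0,-11,0,0,0],[6.8,0,0,-14,0,0,0],[8.5,0,0,-14,0,0,0],[8.5,0,0,-14,0,0,0]]'
python3 - <<'E'
from h import *
s=r.sense(); go([.6095,-.0514,.25])
for n in("wrist","side"):
    d=imaging.get_image(n);p=d["pixels"][:,:,::-1]; cv2.imwrite(f"pics/{n}7.png",p)
    if n=="wrist":
        for nm,c,a,X in blobs(d,[("red",.084)],s): print(nm,c,a,X, world(d,*c,ee=s))
E
```

```text
clock: 12.85
ee_pos: [0.4566, -0.1298, 0.0684]
ee_rot: [180.0, 0.0, 11.3]
contact_force: [0.2, -0.7, 0.7]
width: 0.0683
clock: 13.45
ee_pos: [0.4571, -0.1298, 0.2091]
ee_rot: [-180.0, -0.1, 11.3]
contact_force: [0.1, 0.7, -1.1]
width: 0.0848
13.45 [ 0.4571 -0.1298  0.2091] [-1.80e+02 -1.00e-01  1.13e+01] w 0.0848 F [ 0.1  0.7 -1.1] -> [[16.49, -4.69, -4.06]]
red [615.58454106 109.01449275] 207 [ 0.63942746 -0.02545103  0.084     ] [ 0.6231099  -0.02842272  0.10449697]
red [320.42084395 206.81081847] 3531 [ 0.45726756 -0.13220021  0.084     ] [ 0.45721991 -0.13195919  0.08483642]
red [281.37362637 193.52747253] 91 [ 0.42769891 -0.12793905  0.084     ] [ 0.42478723 -0.14045597  0.03779024]
```

View pics/wrist7.png

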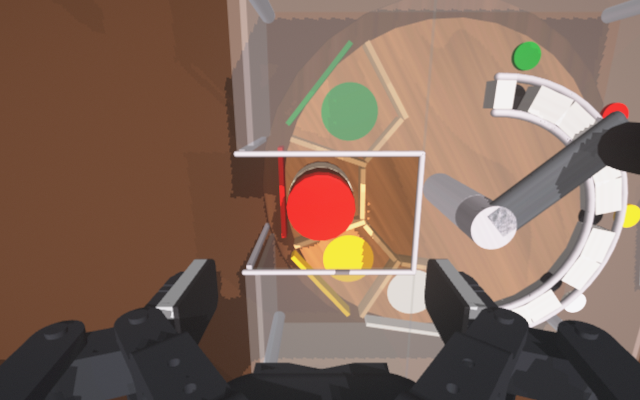

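View pics/side7.png

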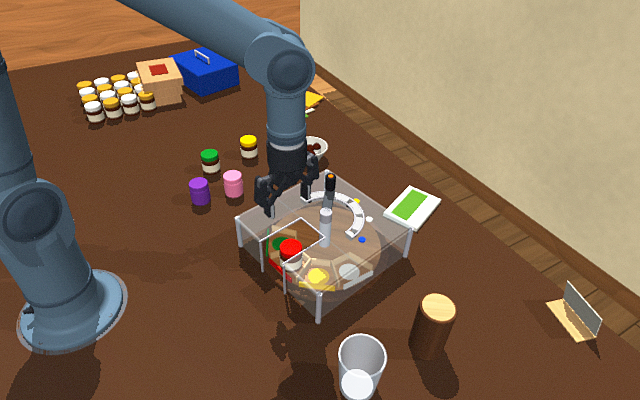

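```bash
python3 -m pendant '[[8.5,5,-1.5,-4,0,0,0],[8.5,10,-3,-4,0,0,0],[8.5,14.5,-4.2,-4,0,0,0],[6.5,16.5,-4.7,-4,0,0,0],[6.5,16.5,-4.7,-4,0,0,0],[6.5,16.5,-4.7,-4,0,0,0]]'
python3 -c "
from h import *
go([.6092,-.0513,.158],11.35); knob()"
```

```text
clock: 14.15
ee_pos: [0.6083, -0.051, 0.2459]
ee_rot: [180.0, 0.3, 11.4]
contact_force: [-1.2, -0.9, -0.2]
width: 0.0647
14.15 [ 0.6083 -0.051   0.2459] [180.    0.3  11.4] w 0.0647 F [-1.2 -0.9 -0.2] -> [[0.13, 0.04, 8.79], [0.05, 0.31, 0.05]]
[322.8 226.8] 304 [ 0.609 -0.051  0.171] depth [ 0.6089 -0.0504  0.1727] rad 0.078 carousel 120.5
[322.8 226.8] 304 [ 0.6081 -0.0468  0.183 ] depth [ 0.6089 -0.0504  0.1727] rad 0.0808 carousel 122.8
```

```bash
python3 -m pendant '[[6.5,0.1,0.05,4,0,0,0],[6.5,0.1,0.05,7.5,0,0,0],[6.5,0.1,0.05,8.8,0,0,0],[6.5,0.1,0.05,8.8,0,0,0],[2,0.1,0.05,8.8,0,0,0],[2,0.1,0.05,8.8,0,0,0],[2,0.1,0.05,8.8,0,0,0],[2,0.1,0.05,8.8,0,0,0]]' 60
python3 -m pendant '[[2,0,0,0,0,0,0],[2,0,0,-0.6,0,0,0],[2,0,0,-1.2,0,0,0],[2,0,0,-1.8,0,0,0],[2,0,0,-1.8,0,0,0],[2,0,0,-1.8,0,0,0]]'
```

```text
clock: 15.0
ee_pos: [0.6112, -0.053, 0.163]
ee_rot: [179.9, -0.1, 11.3]
contact_force: [-1.7, -1.0, 6.1]
width: 0.0244
clock: 15.6
ee_pos: [0.6092, -0.0513, 0.1775]
ee_rot: [-180.0, 0.1, 11.4]
contact_force: [-0.3, -0.2, -9.1]
width: 0.0241
```

```bash
python3 -m pendant '[[2,-0.46,-0.5,0,0,0,0],[2,-0.96,-0.96,0,0,0,0],[2,-2.07,-1.74,0,0,0,0],[2,-3.31,-2.31,0,0,0,0],[2,-4.62,-2.67,0,0,0,0],[2,-4.62,-2.67,0,0,0,0],[2,-4.62,-2.67,0,0,0,0],[2,-4.62,-2.67,0,0,0,0]]'
cat >> h.py <<'E'
def ang():
    s=r.sense();v=s["ee_pos"][:2]-[.5608,-.1123];print(np.linalg.norm(v).round(4),(np.degrees(np.arctan2(v[1],v[0]))-11.35+80).round(2),s["ee_pos"],s["contact_force"].round(1))
E
python3 -c "
from h import *
ang(); knob('side')"
```

```text
clock: 16.4
ee_pos: [0.5595, -0.0353, 0.1785]
ee_rot: [180.0, 0.0, 11.3]
contact_force: [-0.9, -4.1, -9.5]
width: 0.0244
0.0771 159.58 [ 0.55954695 -0.03525848  0.17851361] [-0.9 -4.1 -9.5]
```

```bash
python3 -m pendant '[[2,-0.05,0,0.4,0,0,0],[2,-0.05,0,0.9,0,0,0],[2,-0.05,0,0.9,0,0,0],[6.5,-0.05,0,0.9,0,0,0],[6.5,-0.05,0,0.9,0,0,0],[6.5,-0.05,0,0.9,0,0,0],[6.5,0,0,0.9,0,0,0],[6.5,0,0,-2,0,0,0]]'
python3 -m pendant '[[6.5,0,0,-4,0,0,0],[8.5,0,0,-6,0,0,0],[8.5,0,0,-6,0,0,0],[8.5,0,0,-6,0,0,0]]'
python3 - <<'E'
from h import *
d=knob(); cv2.imwrite("pics/w8.png",d["pixels"][:,:,::-1])
go([.43,.305,.24],11.35)
E
```

```text
clock: 17.25
ee_pos: [0.557, -0.0333, 0.1959]
ee_rot: [-179.9, 0.4, 11.4]
contact_force: [-0.7, -0.2, -0.6]
width: 0.065
clock: 17.65
ee_pos: [0.56, -0.0341, 0.2591]
ee_rot: [-180.0, -0.1, 11.4]
contact_force: [-0.3, -0.5, -1.2]
width: 0.0849
[319.2 219.7] 274 [ 0.559  -0.0342  0.171 ] depth [ 0.5589 -0.0335  0.1732] rad 0.0781 carousel 159.9
[319.2 219.7] 274 [ 0.5583 -0.0303  0.183 ] depth [ 0.5589 -0.0335  0.1732] rad 0.082 carousel 160.4
17.7 [ 0.5592 -0.0341  0.2579] [-1.80e+02  1.00e-01  1.14e+01] w 0.085 F [ 0.6  0.8 -0.8] -> [[-5.99, -35.79, 1.83], [-0.04, 0.06, 0.01]]
```

View pics/w8.png

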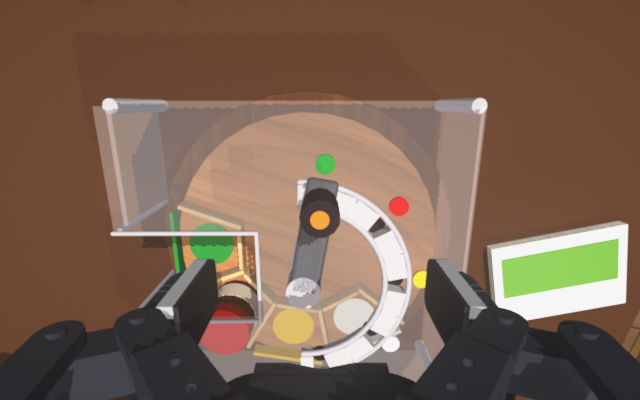

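```bash
python3 -m pendant '[[8.5,-6,-35.8,1.8,0,0,0],[8.5,-6,-35.8,1.8,0,0,0],[8.5,-6,-35.8,1.8,0,0,0],[8.5,-6,-35.8,1.8,0,0,0],[8.5,-6,-35.8,1.8,0,0,0],[8.5,-6,-35.8,1.8,0,0,0],[8.5,-6,-35.8,1.8,0,0,0],[8.5,-6,-35.8,1.8,0,0,0]]'
python3 -m pendant '[[8.5,0,0,0,0,0,0],[8.5,0,0,0,0,0,0],[8.5,0,0,0,0,0,0]]'
python3 - <<'E'
from h import *
s=r.sense(); d=imaging.get_image("wrist"); cv2.imwrite("pics/w9.png",d["pixels"][:,:,::-1])
for nm,c,a,X in blobs(d,[(k,.062) for k in("green","yellow")],s,100): print(nm,c.round(1),a,X.round(4),world(d,*c,ee=s).round(4)); go([X[0],X[1],.045],11.35)
E
```

```text
clock: 18.5
ee_pos: [0.4254, 0.3112, 0.2384]
ee_rot: [-179.9, 0.2, 12.0]
contact_force: [0.5, 0.4, -0.3]
width: 0.085
clock: 18.8
ee_pos: [0.4317, 0.3017, 0.2401]
ee_rot: [179.9, 0.0, 11.1]
contact_force: [0.7, -0.2, 0.4]
width: 0.0851
green [326.9 149.4] 2767 [0.4302 0.3344 0.062 ] [0.4302 0.3344 0.062 ]
18.85 [0.4319 0.3019 0.2404] [179.9   0.   11.1] w 0.0854 F [ 0.8 -0.4  0.3] -> [[0.47, -3.25, 19.53], [0.06, 0.02, -0.29]]
yellow [482.4 159. ] 2827 [0.5618 0.3518 0.062 ] [0.5613 0.3519 0.063 ]
18.85 [0.4319 0.3019 0.2404] [179.9   0.   11.1] w 0.0854 F [ 0.8 -0.4  0.3] -> [[13.72, -2.43, 19.53], [0.06, 0.02, -0.29]]
```

View pics/w9.png

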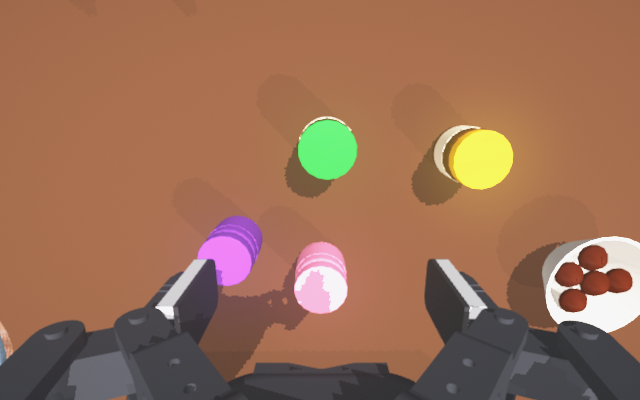

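```bash
python3 -m pendant '[[8.5,0.5,-3,4.5,0,0,0],[8.5,0.5,-3,9,0,0,0],[8.5,0.5,-3,13.5,0,0,0],[8.5,0.5,-3,17.5,0,0,0],[8.5,0.5,-3,19.5,0,0,0],[8.5,0.5,-3,19.5,0,0,0],[8.5,0.5,-3,19.5,0,0,0],[4.5,0.5,-3,19.5,0,0,0]]' 35
python3 -m pendant '[[4.5,0,0,0,0,0,0],[4.5,0,0,0,0,0,0],[4.5,0,0,0,0,0,0],[4.5,0,0,0,0,0,0],[4.5,0,0,0,0,0,0],[4.5,0,0,0,0,0,0]]'
```

```text
clock: 19.65
ee_pos: [0.4316, 0.3354, 0.0476]
ee_rot: [-179.9, -0.2, 11.2]
contact_force: [-0.4, 1.0, 0.6]
width: 0.0729
clock: 20.25
ee_pos: [0.431, 0.3361, 0.0476]
ee_rot: [-179.9, -0.2, 11.3]
contact_force: [-0.7, 0.1, 5.7]
width: 0.0512
```

```bash
python3 -m pendant '[[4.5,0,0,-1,0,0,0],[4.5,0,0,-3,0,0,0],[4.5,0,0,-6,0,0,0],[4.5,0,0,-10,0,0,0],[4.5,0,0,-14.5,0,0,0],[4.5,0,0,-14.5,0,0,0],[4.5,0,0,-14.5,0,0,0]]'
python3 - <<'E'
from h import *
go([.4579,-.133,.19],11.35)
d=imaging.get_image("wrist"); cv2.imwrite("pics/w10.png",d["pixels"][:,:,::-1])
E
```

```text
clock: 20.95
ee_pos: [0.4301, 0.3356, 0.1925]
ee_rot: [-179.9, -0.1, 11.3]
contact_force: [-0.3, 0.8, -2.0]
width: 0.051
20.95 [0.4301 0.3356 0.1925] [-1.799e+02 -1.000e-01  1.130e+01] w 0.051 F [-0.3  0.8 -2. ] -> [[-6.48, 46.5, 0.11], [-0.15, -0.14, -0.01]]
```

View pics/w10.png

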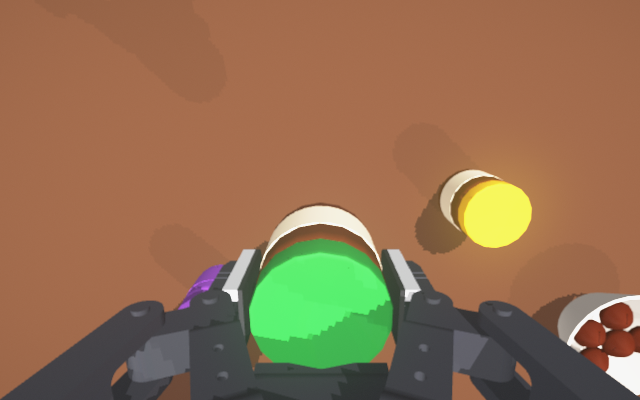

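```bash
python3 -m pendant '[[4.5,-0.4,3,0,0,0,0],[4.5,-1.0,7.4,0,0,0,0],[4.5,-1.7,12,0,0,0,0],[4.5,-2.3,16.5,0,0,0,0],[4.5,-2.9,21,0,0,0,0],[4.5,-3.6,25.6,0,0,0,0],[4.5,-4.2,30,0,0,0,0],[4.5,-4.8,34.5,0,0,0,0]]'
python3 -m pendant '[[4.5,-0.6,4.5,0,0,0,0],[4.5,-1.2,8.5,0,0,0,0],[4.5,-1.6,11.5,0,0,0,0],[4.5,-1.6,11.7,0,0,0,0],[4.5,-1.6,11.7,0,0,0,0],[4.5,-1.6,11.7,0,0,0,0],[4.5,-1.6,11.7,0,0,0,0]]'
python3 - <<'E'
from h import *
go([.458,-.1315,.0697],11.35)
d=imaging.get_image("wrist"); cv2.imwrite("pics/w11.png",d["pixels"][:,:,::-1])
E
```

```text
clock: 21.8
ee_pos: [0.4481, -0.0144, 0.1889]
ee_rot: [-180.0, 0.2, 11.4]
contact_force: [1.4, 1.3, -1.7]
width: 0.0511
clock: 22.5
ee_pos: [0.4573, -0.1286, 0.1899]
ee_rot: [-179.9, 0.1, 11.5]
contact_force: [-0.3, -0.1, -1.3]
width: 0.0511
22.5 [ 0.4573 -0.1286  0.1899] [-1.799e+02  1.000e-01  1.150e+01] w 0.0511 F [-0.3 -0.1 -1.3] -> [[0.03, 0.31, 12.02], [-0.06, 0.09, 0.17]]
```

View pics/w11.png

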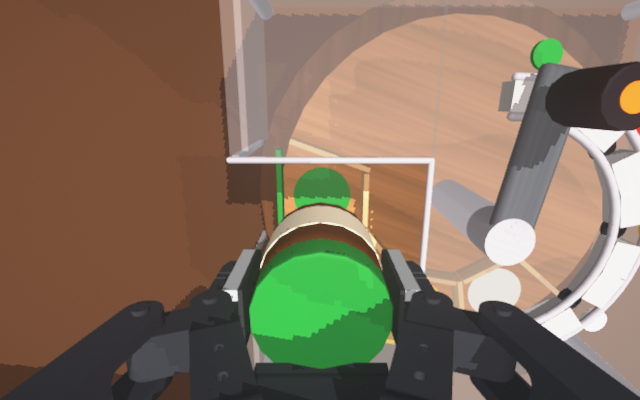

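```bash
python3 -m pendant '[[4.5,0.05,0.25,0,0,0,0],[4.5,0.05,0.25,2.5,0,0,0],[4.5,0.05,0.25,5.5,0,0,0],[4.5,0.05,0.25,8,0,0,0],[4.5,0.05,0.25,10,0,0,0],[4.5,0.05,0.25,11.2,0,0,0],[4.5,0.05,0.25,11.8,0,0,0],[4.5,0.05,0.25,11.8,0,0,0]]'
python3 -m pendant '[[4.5,0,0,0.1,0,0,0],[4.5,0,0,0.2,0,0,0],[4.5,0,0,0.2,0,0,0]]'
```

```text
clock: 23.35
ee_pos: [0.4586, -0.1327, 0.0724]
ee_rot: [-180.0, 0.0, 11.4]
contact_force: [0.0, 0.6, -1.5]
width: 0.051
clock: 23.65
ee_pos: [0.4592, -0.1329, 0.0713]
ee_rot: [180.0, -0.1, 11.3]
contact_force: [-0.5, 0.0, -1.2]
width: 0.0513
```

```bash
python3 -m pendant '[[4.5,-0.1,-0.1,0.15,0,0,0],[4.5,-0.1,-0.1,0.25,0,0,0],[4.5,-0.1,-0.1,0.3,0,0,0],[4.5,-0.1,-0.1,0.3,0,0,0]]'
```

```text
clock: 24.05
ee_pos: [0.4583, -0.1326, 0.0696]
ee_rot: [-179.9, -0.1, 11.3]
contact_force: [-4.7, 0.9, 13.8]
width: 0.0515
```

```bash
python3 -m pendant '[[4.5,0,0,-0.1,0,0,0],[5.5,0,0,-0.1,0,0,0],[6.8,0,0,-0.1,0,0,0],[6.8,0,0,-0.1,0,0,0],[6.8,0,0,-0.1,0,0,0],[6.8,0,0,-0.1,0,0,0]]'
python3 -m pendant '[[6.8,0,0,-3,0,0,0],[6.8,0,0,-7,0,0,0],[6.8,0,0,-11,0,0,0],[6.8,0,0,-15,0,0,0],[8.5,0,0,-18,0,0,0],[8.5,0,0,-18,0,0,0]]'
python3 - <<'E'
from h import *
s=r.sense(); go([.559,-.0343,.25],11.35)
d=imaging.get_image("wrist");p=d["pixels"][:,:,::-1]; cv2.imwrite("pics/w12.png",p)
for nm,c,a,X in blobs(d,[("green",.084)],s,100): print(nm,c,a,X, world(d,*c,ee=s))
E
```

```text
clock: 24.65
ee_pos: [0.4573, -0.132, 0.0685]
ee_rot: [-180.0, 0.0, 11.3]
contact_force: [0.2, 0.2, -0.1]
width: 0.0682
clock: 25.25
ee_pos: [0.4607, -0.133, 0.2531]
ee_rot: [179.9, -0.6, 11.3]
contact_force: [0.9, 0.1, -0.0]
width: 0.0848
25.25 [ 0.4607 -0.133   0.2531] [179.9  -0.6  11.3] w 0.0848 F [ 0.9  0.1 -0. ] -> [[11.57, -7.75, 0.42], [0.05, -0.58, -0.03]]
green [486.3880597  56.2238806] 335 [ 0.56641472 -0.00493399  0.084     ] [ 0.55758264 -0.0092949   0.10528042]
green [281.63888889 182.03571429] 252 [ 0.42855596 -0.13304736  0.084     ] [ 0.42570842 -0.14431466  0.0363088 ]
green [315.70341207 188.51068616] 2667 [ 0.45774923 -0.13297846  0.084     ] [ 0.4577278  -0.13285456  0.08452496]
```

View pics/w12.png

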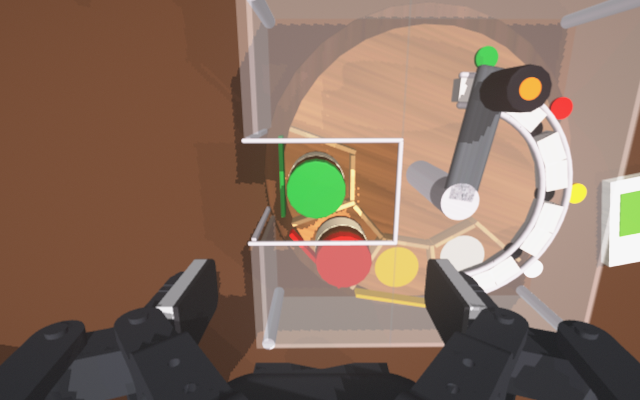

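```bash
python3 -m pendant '[[8.5,4,-2.7,0.4,0,0,0],[8.5,8,-5.4,0.4,0,0,0],[6.5,11.5,-7.75,0.4,0,0,0],[6.5,11.5,-7.75,0.4,0,0,0],[6.5,11.5,-7.75,0.4,0,0,0],[6.5,11.5,-7.75,0.4,0,0,0]]'
python3 -c "
from h import *
knob();go([.559,-.0342,.160],11.35)"
```

```text
clock: 25.9
ee_pos: [0.5534, -0.035, 0.2432]
ee_rot: [180.0, 0.2, 11.2]
contact_force: [0.4, 0.2, 0.9]
width: 0.0649
[330.4 228.9] 70 [ 0.5586 -0.0344  0.171 ] depth [ 0.5584 -0.0339  0.1724] rad 0.078 carousel 160.3
[330.4 228.9] 70 [ 0.5574 -0.0301  0.183 ] depth [ 0.5584 -0.0339  0.1724] rad 0.0822 carousel 161.0
25.95 [ 0.5534 -0.0354  0.2436] [1.80e+02 1.00e-01 1.12e+01] w 0.065 F [-0.3 -0.7 -0. ] -> [[0.59, -0.01, 8.36], [0.01, 0.14, -0.19]]
```

```bash
python3 -m pendant '[[6.5,0.55,0,4,0,0,0],[6.5,0.55,0,7.2,0,0,0],[6.5,0.55,0,8.4,0,0,0],[6.5,0.55,0,8.4,0,0,0],[2,0.55,0,8.4,0,0,0],[2,0.55,0,8.4,0,0,0],[2,0.55,0,8.4,0,0,0],[2,0.55,0,8.4,0,0,0]]' 60
python3 -m pendant '[[2,0,0,0,0,0,0],[2,0,0,-0.6,0,0,0],[2,0,0,-1.2,0,0,0],[2,0,0,-1.8,0,0,0],[2,0,0,-1.8,0,0,0],[2,0,0,-1.8,0,0,0]]'
```

```text
clock: 26.75
ee_pos: [0.5605, -0.0329, 0.1626]
ee_rot: [-180.0, -0.0, 11.3]
contact_force: [-4.1, -0.3, 5.6]
width: 0.0243
clock: 27.35
ee_pos: [0.5597, -0.0328, 0.1779]
ee_rot: [180.0, 0.1, 11.3]
contact_force: [1.1, -2.4, -10.2]
width: 0.0244
```

```bash
python3 -m pendant '[[2,0.6,0.25,0,0,0,0],[2,1.3,0.5,0,0,0,0],[2,2.5,1.07,0,0,0,0],[2,3.62,1.85,0,0,0,0],[2,4.58,2.82,0,0,0,0],[2,5.36,3.93,0,0,0,0],[2,5.94,5.16,0,0,0,0],[2,6.29,6.48,0,0,0,0]]'
python3 -c "
from h import *
ang();go([.5608+.0765,-.1123+.01535,.178],11.35)"
```

```text
clock: 28.15
ee_pos: [0.6346, -0.084, 0.1779]
ee_rot: [-179.9, 0.1, 11.4]
contact_force: [-5.1, -0.2, -8.6]
width: 0.0245
0.0791 89.65 [ 0.63462784 -0.08395437  0.17785768] [-5.1 -0.2 -8.6]
28.15 [ 0.6346 -0.084   0.1779] [-1.799e+02  1.000e-01  1.140e+01] w 0.0245 F [-5.1 -0.2 -8.6] -> [[0.01, 1.33, -0.02], [-0.07, 0.13, 0.01]]
```

```bash
python3 -m pendant '[[2,0.05,0.7,0,0,0,0],[2,0.05,1.33,0,0,0,0],[2,0.05,1.33,0,0,0,0],[2,0.05,1.33,0,0,0,0],[2,0.05,1.33,0,0,0,0]]'
python3 -c "
from h import *
ang()"
```

```text
clock: 28.65
ee_pos: [0.6379, -0.0961, 0.1788]
ee_rot: [-180.0, -0.0, 11.4]
contact_force: [-2.1, -0.8, -9.7]
width: 0.0244
0.0788 80.51 [ 0.63788806 -0.09611119  0.17876371] [-2.1 -0.8 -9.7]
```

```bash
python3 -m pendant '[[2,0,0.05,0.4,0,0,0],[2,0,0.05,0.9,0,0,0],[2,0,0.05,0.9,0,0,0],[6.5,0,0.05,0.9,0,0,0],[6.5,0,0.05,0.9,0,0,0],[6.5,0,0.05,0.9,0,0,0],[6.5,0,0,0.9,0,0,0],[6.5,0,0,-2,0,0,0]]'
python3 -m pendant '[[6.5,0,0,-4,0,0,0],[8.5,0,0,-6,0,0,0],[8.5,0,0,-6,0,0,0],[8.5,0,0,-6,0,0,0]]'
python3 - <<'E'
from h import *
d=knob(); cv2.imwrite("pics/w13.png",d["pixels"][:,:,::-1])
go([.562,.32,.24],11.35)
d=imaging.get_image("scene")
for k,v in lids(d).items():
    for e in v:
        if k!="white": print(k,e) if 300<e[0][0]<450 and 100<e[0][1]<220 else 0
E
```

```text
clock: 29.45
ee_pos: [0.6356, -0.0954, 0.1956]
ee_rot: [-179.9, 0.4, 11.4]
contact_force: [-0.1, 0.4, -1.2]
width: 0.0648
clock: 29.85
ee_pos: [0.6383, -0.0966, 0.2593]
ee_rot: [180.0, -0.1, 11.3]
contact_force: [0.2, 0.3, -1.0]
width: 0.085
[319.5 220.5] 260 [ 0.6376 -0.0973  0.171 ] depth [ 0.6376 -0.097   0.1721] rad 0.0783 carousel 79.7
[319.5 220.5] 260 [ 0.6369 -0.0933  0.183 ] depth [ 0.6376 -0.097   0.1721] rad 0.0784 carousel 82.6
29.9 [ 0.6375 -0.0962  0.258 ] [-180.     0.    11.3] w 0.0849 F [-0.5 -0.6 -0.6] -> [[0.78, -42.29, 1.82], [-0.04, 0.03, -0.01]]
yellow ([417.3, 156.0], 142, [0.5624, 0.3525, 0.062])
```

View pics/w13.png

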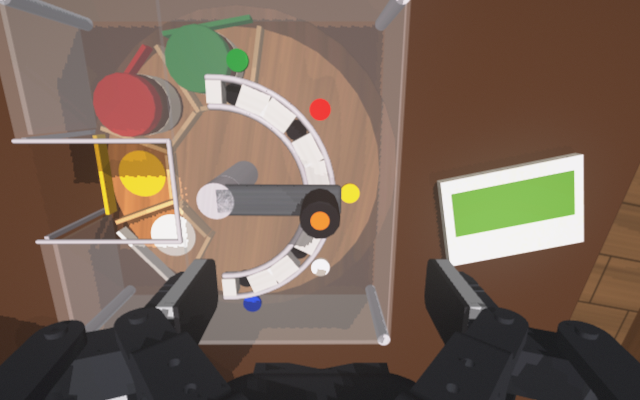

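Snapped at yellow, and both loaded jars ride upright. Next is the yellow jar.

```bash
python3 -m pendant '[[8.5,0.8,-42.3,1.8,0,0,0],[8.5,0.8,-42.3,1.8,0,0,0],[8.5,0.8,-42.3,1.8,0,0,0],[8.5,0.8,-42.3,1.8,0,0,0],[8.5,0.8,-42.3,1.8,0,0,0],[8.5,0.8,-42.3,1.8,0,0,0],[8.5,0.8,-42.3,1.8,0,0,0],[8.5,0.8,-42.3,1.8,0,0,0]]'
python3 -c "
from h import *
go([.562,.32,.24],11.35)"
```

```text
clock: 30.75
ee_pos: [0.5651, 0.2984, 0.2397]
ee_rot: [179.9, 0.2, 11.3]
contact_force: [0.7, -0.4, -0.2]
width: 0.0848
30.75 [0.5651 0.2984 0.2397] [179.9   0.2  11.3] w 0.0848 F [ 0.7 -0.4 -0.2] -> [[0.12, -2.18, -0.03], [0.05, 0.15, -0.01]]
```

```bash
python3 -m pendant '[[8.5,0.1,-2,0,0,0,0],[8.5,0.1,-2,0,0,0,0],[8.5,0.1,-2,0,0,0,0],[8.5,0.1,-2,0,0,0,0]]'
python3 - <<'E'
from h import *
s=r.sense(); d=imaging.get_image("wrist"); cv2.imwrite("pics/w14.png",d["pixels"][:,:,::-1])
for nm,c,a,X in blobs(d,[(k,.062) for k in("red","green","yellow")],s,100): print(nm,c.round(1),a,X.round(4),world(d,*c,ee=s).round(4)); go([X[0],X[1],.045],11.35)
E
```

```text
clock: 31.15
ee_pos: [0.5649, 0.3127, 0.2412]
ee_rot: [179.9, 0.0, 11.1]
contact_force: [-0.0, -0.2, 0.7]
width: 0.0848
yellow [327.2 141.6] 2829 [0.5624 0.3516 0.062 ] [0.5624 0.3515 0.0614]
31.2 [0.565  0.3127 0.2415] [179.9   0.   11. ] w 0.0849 F [ 0.7 -0.4 -0.1] -> [[0.48, -3.9, 19.65], [0.1, 0.01, -0.32]]
```

View pics/w14.png

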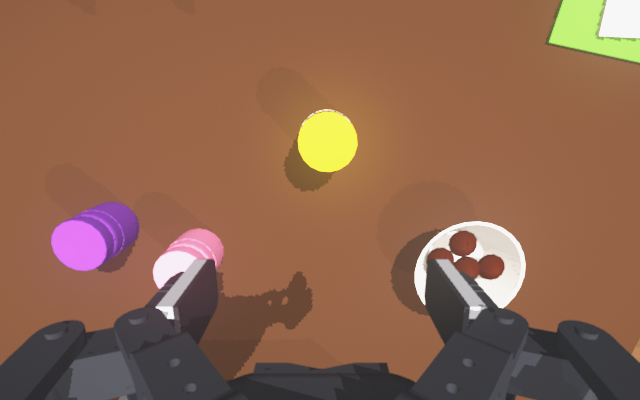

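```bash
python3 -m pendant '[[8.5,0.45,-3.65,4.5,0,0,0],[8.5,0.45,-3.65,9,0,0,0],[8.5,0.45,-3.65,13.5,0,0,0],[8.5,0.45,-3.65,17.5,0,0,0],[8.5,0.45,-3.65,19.5,0,0,0],[8.5,0.45,-3.65,19.5,0,0,0],[8.5,0.45,-3.65,19.5,0,0,0],[4.5,0.45,-3.65,19.5,0,0,0]]' 35
python3 -m pendant '[[4.5,0,0,0,0,0,0],[4.5,0,0,0,0,0,0],[4.5,0,0,0,0,0,0],[4.5,0,0,0,0,0,0],[4.5,0,0,0,0,0,0],[4.5,0,0,0,0,0,0]]'
```

```text
clock: 32.0
ee_pos: [0.5634, 0.353, 0.0492]
ee_rot: [-179.9, -0.2, 11.2]
contact_force: [0.6, 0.3, 0.7]
width: 0.0732
clock: 32.6
ee_pos: [0.5626, 0.3539, 0.0491]
ee_rot: [-179.9, -0.2, 11.3]
contact_force: [-1.4, -1.3, 6.1]
width: 0.0512
```

```bash
python3 -m pendant '[[4.5,0,0,-1,0,0,0],[4.5,0,0,-3,0,0,0],[4.5,0,0,-6,0,0,0],[4.5,0,0,-10,0,0,0],[4.5,0,0,-14.5,0,0,0],[4.5,0,0,-14.5,0,0,0],[4.5,0,0,-14.5,0,0,0]]'
python3 - <<'E'
from h import *
go([.4579,-.131,.19],11.35)
d=imaging.get_image("wrist"); cv2.imwrite("pics/w15.png",d["pixels"][:,:,::-1])
E
```

```text
clock: 33.3
ee_pos: [0.5615, 0.3536, 0.1934]
ee_rot: [-179.9, -0.1, 11.3]
contact_force: [-0.3, 0.5, -2.8]
width: 0.0509
33.3 [0.5615 0.3536 0.1934] [-1.799e+02 -1.000e-01  1.130e+01] w 0.0509 F [-0.3  0.5 -2.8] -> [[-19.68, 45.48, 0.21], [-0.1, -0.14, -0.02]]
```

View pics/w15.png

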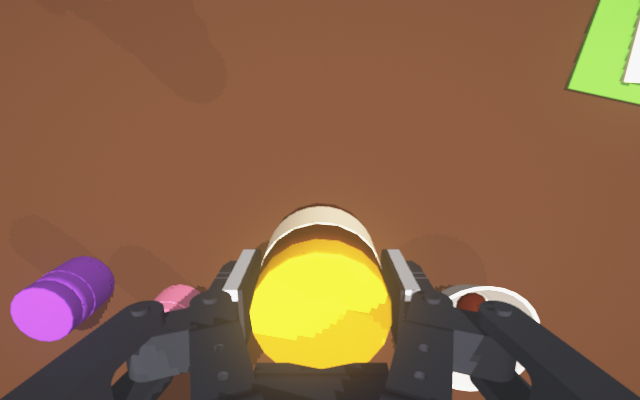

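```bash
python3 -m pendant '[[4.5,-1.2,2.8,0,0,0,0],[4.5,-2.9,6.8,0,0,0,0],[4.5,-4.7,10.9,0,0,0,0],[4.5,-6.5,15,0,0,0,0],[4.5,-8.2,19,0,0,0,0],[4.5,-10,23.1,0,0,0,0],[4.5,-11.7,27.1,0,0,0,0],[4.5,-13.5,31.2,0,0,0,0]]'
python3 -m pendant '[[4.5,-1.7,4,0,0,0,0],[4.5,-3.5,8,0,0,0,0],[4.5,-5,11.5,0,0,0,0],[4.5,-6,13.9,0,0,0,0],[4.5,-6.2,14.3,0,0,0,0],[4.5,-6.2,14.3,0,0,0,0],[4.5,-6.2,14.3,0,0,0,0],[4.5,-6.2,14.3,0,0,0,0]]'
python3 - <<'E'
from h import *
go([.458,-.131,.0711],11.35)
d=imaging.get_image("wrist"); cv2.imwrite("pics/w16.png",d["pixels"][:,:,::-1])
E
```

```text
clock: 34.15
ee_pos: [0.4873, 0.0193, 0.1896]
ee_rot: [180.0, 0.3, 11.4]
contact_force: [0.4, -0.0, -1.5]
width: 0.051
clock: 34.95
ee_pos: [0.4574, -0.1298, 0.1911]
ee_rot: [-180.0, 0.1, 11.5]
contact_force: [0.3, -0.3, -1.9]
width: 0.0511
34.95 [ 0.4574 -0.1298  0.1911] [-1.80e+02  1.00e-01  1.15e+01] w 0.0511 F [ 0.3 -0.3 -1.9] -> [[0.05, 0.14, 12.0], [-0.03, 0.07, 0.17]]
```

View pics/w16.png

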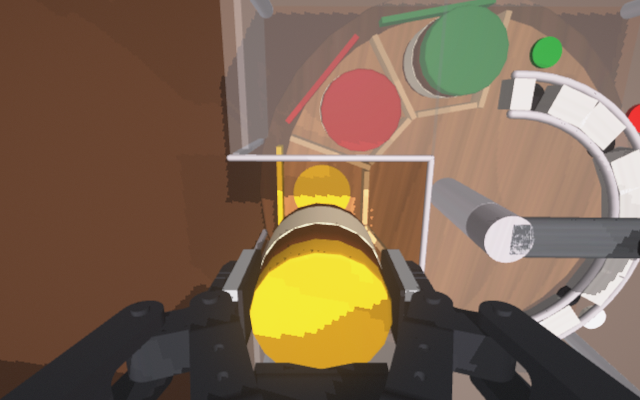

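```bash
python3 -m pendant '[[4.5,0,0.1,0,0,0,0],[4.5,0,0.1,2.5,0,0,0],[4.5,0,0.1,5.5,0,0,0],[4.5,0,0.1,8,0,0,0],[4.5,0,0.1,10,0,0,0],[4.5,0,0.1,11.2,0,0,0],[4.5,0,0.1,11.7,0,0,0],[4.5,0,0.1,11.7,0,0,0]]'
python3 -m pendant '[[4.5,0,0,0.1,0,0,0],[4.5,0,0,0.2,0,0,0],[4.5,0,0,0.3,0,0,0],[4.5,0,0,0.3,0,0,0]]'
```

```text
clock: 35.8
ee_pos: [0.4576, -0.1325, 0.0745]
ee_rot: [180.0, 0.0, 11.4]
contact_force: [0.7, 0.4, -1.6]
width: 0.0512
clock: 36.2
ee_pos: [0.4578, -0.1326, 0.072]
ee_rot: [-180.0, -0.0, 11.3]
contact_force: [0.1, 0.2, -1.4]
width: 0.051
```

```bash
python3 -m pendant '[[4.5,0,-0.1,0.1,0,0,0],[4.5,0,-0.1,0.2,0,0,0],[4.5,0,-0.1,0.25,0,0,0],[4.5,0,-0.1,0.25,0,0,0]]'
```

```text
clock: 36.6
ee_pos: [0.4579, -0.1324, 0.0709]
ee_rot: [-179.9, -0.0, 11.3]
contact_force: [-3.8, 0.8, 14.2]
width: 0.0509
```

```bash
python3 -m pendant '[[4.5,0,0,-0.1,0,0,0],[5.5,0,0,-0.1,0,0,0],[6.8,0,0,-0.1,0,0,0],[6.8,0,0,-0.1,0,0,0],[6.8,0,0,-0.1,0,0,0],[6.8,0,0,-0.1,0,0,0]]'
python3 -m pendant '[[6.8,0,0,-3,0,0,0],[6.8,0,0,-7,0,0,0],[6.8,0,0,-11,0,0,0],[6.8,0,0,-15,0,0,0],[8.5,0,0,-18,0,0,0],[8.5,0,0,-18,0,0,0]]'
python3 - <<'E'
from h import *
s=r.sense(); go([.6374,-.097,.25],11.35)
d=imaging.get_image("wrist");p=d["pixels"][:,:,::-1]; cv2.imwrite("pics/w17.png",p)
for nm,c,a,X in blobs(d,[("yellow",.084)],s,100): print(nm,c,a,X, world(d,*c,ee=s))
E
```

```text
clock: 37.2
ee_pos: [0.4573, -0.1316, 0.07]
ee_rot: [180.0, 0.0, 11.3]
contact_force: [-0.8, 0.2, 0.4]
width: 0.068
clock: 37.8
ee_pos: [0.4606, -0.1325, 0.2545]
ee_rot: [180.0, -0.6, 11.3]
contact_force: [0.7, 0.3, 0.4]
width: 0.085
37.8 [ 0.4606 -0.1325  0.2545] [180.   -0.6  11.3] w 0.085 F [0.7 0.3 0.4] -> [[18.03, -0.01, 0.63], [0.03, -0.58, -0.03]]
yellow [315.34808929 189.87930382] 2643 [ 0.45762553 -0.13401519  0.084     ] [ 0.45762273 -0.13399865  0.08406897]
```

View pics/w17.png

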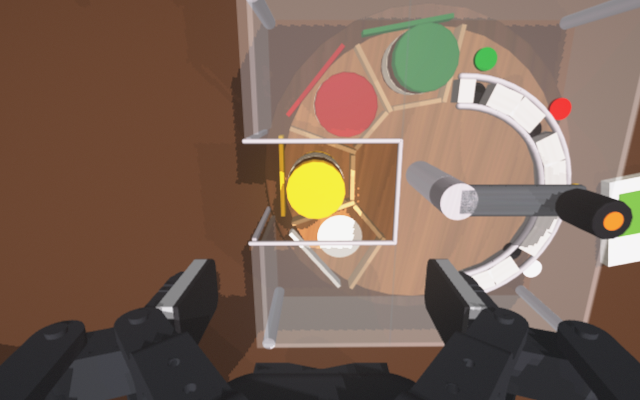

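```bash
python3 -m pendant '[[8.5,4.5,0,0.6,0,0,0],[8.5,9,0,0.6,0,0,0],[6.5,13.5,0,0.6,0,0,0],[6.5,17,0,0.6,0,0,0],[6.5,18,0,0.6,0,0,0],[6.5,18,0,0.6,0,0,0],[6.5,18,0,0.6,0,0,0],[6.5,18,0,0.6,0,0,0]]'
python3 -c "
from h import *
knob();go([.6373,-.0971,.160],11.35)"
```

```text
clock: 38.65
ee_pos: [0.6318, -0.0977, 0.2437]
ee_rot: [-180.0, 0.1, 11.2]
contact_force: [0.1, -0.5, -0.0]
width: 0.0651
[331.5 229. ] 305 [ 0.6378 -0.0971  0.171 ] depth [ 0.6376 -0.0966  0.1724] rad 0.0785 carousel 79.8
[331.5 229. ] 305 [ 0.6366 -0.0929  0.183 ] depth [ 0.6376 -0.0966  0.1724] rad 0.0783 carousel 83.0
38.7 [ 0.6321 -0.0975  0.2441] [-179.9    0.    11.2] w 0.0648 F [ 0.6 -0.2 -0. ] -> [[0.52, 0.07, 8.41], [-0.05, 0.04, -0.16]]
```

```bash
python3 -m pendant '[[6.5,0.45,0.05,4,0,0,0],[6.5,0.45,0.05,7.2,0,0,0],[6.5,0.45,0.05,8.4,0,0,0],[6.5,0.45,0.05,8.4,0,0,0],[2,0.45,0.05,8.4,0,0,0],[2,0.45,0.05,8.4,0,0,0],[2,0.45,0.05,8.4,0,0,0],[2,0.45,0.05,8.4,0,0,0]]' 60
python3 -m pendant '[[2,0,0,0,0,0,0],[2,0,0,-0.6,0,0,0],[2,0,0,-1.2,0,0,0],[2,0,0,-1.8,0,0,0],[2,0,0,-1.8,0,0,0],[2,0,0,-1.8,0,0,0]]'
python3 -c "
from h import *
ang()"
```

```text
clock: 39.5
ee_pos: [0.6382, -0.0972, 0.1627]
ee_rot: [180.0, -0.0, 11.3]
contact_force: [-3.5, -0.4, 6.4]
width: 0.0246
clock: 40.1
ee_pos: [0.6377, -0.0952, 0.1772]
ee_rot: [-180.0, 0.1, 11.4]
contact_force: [0.8, -0.1, -9.7]
width: 0.0243
0.0788 81.17 [ 0.63772523 -0.09522088  0.17717799] [ 0.8 -0.1 -9.7]
```

```bash
python3 -m pendant '[[2,-0.05,0.7,0,0,0,0],[2,-0.15,1.5,0,0,0,0],[2,-0.5,2.8,0,0,0,0],[2,-1.08,4.03,0,0,0,0],[2,-1.87,5.15,0,0,0,0],[2,-2.83,6.1,0,0,0,0],[2,-3.95,6.87,0,0,0,0],[2,-5.18,7.45,0,0,0,0]]'
python3 -m pendant '[[2,-0.7,0.2,0,0,0,0],[2,-1.33,0.35,0,0,0,0],[2,-1.33,0.35,0,0,0,0],[2,-1.33,0.35,0,0,0,0],[2,-1.33,0.35,0,0,0,0]]'
python3 -c "
from h import *
ang()"
```

```text
clock: 40.9
ee_pos: [0.6012, -0.1794, 0.178]
ee_rot: [-179.9, -0.0, 11.3]
contact_force: [-1.1, 5.7, -9.1]
width: 0.0246
clock: 41.4
ee_pos: [0.5901, -0.1848, 0.1781]
ee_rot: [180.0, -0.0, 11.4]
contact_force: [-1.9, 3.7, -9.6]
width: 0.0245
0.0782 0.66 [ 0.59009813 -0.18478295  0.1781479 ] [-1.9  3.7 -9.6]
```

```bash
python3 -m pendant '[[2,-0.08,0,0,0,0,0],[2,-0.08,0,0.4,0,0,0],[2,-0.08,0,0.9,0,0,0],[2,-0.08,0,0.9,0,0,0],[6.5,-0.08,0,0.9,0,0,0],[6.5,-0.08,0,0.9,0,0,0],[6.5,-0.08,0,0.9,0,0,0],[6.5,-0.08,0,0.9,0,0,0]]'
python3 -m pendant '[[6.5,0,0,-2,0,0,0],[6.5,0,0,-5,0,0,0],[8.5,0,0,-9,0,0,0],[8.5,0,0,-12,0,0,0],[8.5,0,0,-12,0,0,0],[8.5,0,0,-12,0,0,0]]'
python3 - <<'E'
from h import *
d=knob(); cv2.imwrite("pics/w18.png",d["pixels"][:,:,::-1])
for n in("scene","side"):
    p=imaging.get_image(n)["pixels"][:,:,::-1]; cv2.imwrite(f"pics/{n}18.png",p)
E
```

```text
clock: 42.2
ee_pos: [0.5901, -0.1872, 0.1708]
ee_rot: [179.8, -0.2, 11.3]
contact_force: [0.2, 0.8, 0.2]
width: 0.0652
clock: 42.8
ee_pos: [0.5896, -0.1861, 0.2904]
ee_rot: [179.9, -0.2, 11.3]
contact_force: [-1.0, -0.8, -0.8]
width: 0.0848
[320.1 203.8] 210 [ 0.5889 -0.1849  0.171 ] depth [ 0.5888 -0.1844  0.1729] rad 0.0779 carousel -0.2
[320.1 203.8] 210 [ 0.5882 -0.1815  0.183 ] depth [ 0.5888 -0.1844  0.1729] rad 0.0745 carousel 0.3
```

View pics/w18.png

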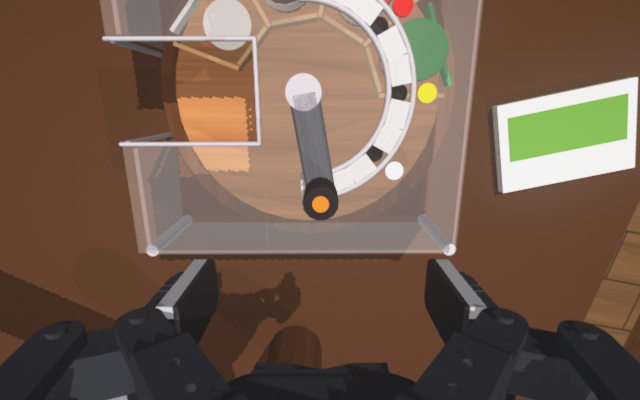

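View pics/side18.png

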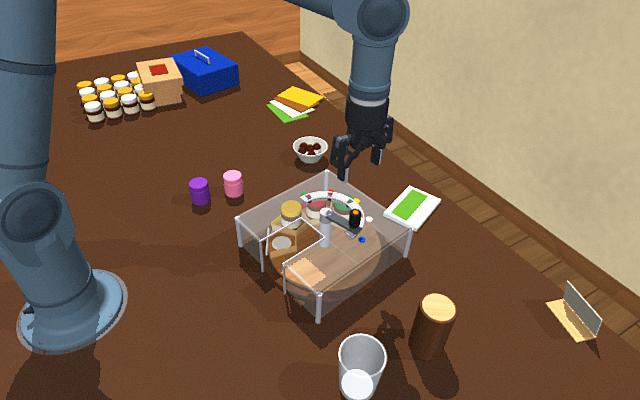

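View pics/scene18.png

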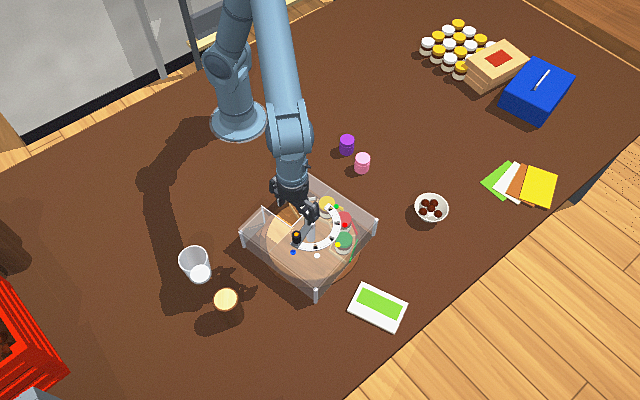

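```bash
python3 -m pendant '[[8.5,-3,-4,-5,0,0,0],[8.5,-6,-12,-6,0,0,0],[8.5,-6,-18,-6,0,0,0],[8.5,-6,-24,-6,0,0,0],[8.5,-6,-24,-6,0,0,0],[8.5,-6,-24,-6,0,0,0]]'
python3 - <<'E'
from h import *
d=imaging.get_image("side"); c=d["pixels"][120:330,200:440][:,:,::-1]; cv2.imwrite("pics/f.png",cv2.resize(c,None,fx=2.8,fy=2.8))
s=r.sense(); d=imaging.get_image("wrist"); cv2.imwrite("pics/fw.png",d["pixels"][:,:,::-1]); print(s["clock"],s["contact_force"])
E
```

```text
clock: 43.55
ee_pos: [0.4806, 0.0445, 0.348]
ee_rot: [-179.9, 0.1, 11.9]
contact_force: [-0.7, 1.0, -0.6]
width: 0.0849
43.6 [-0.97519535  2.76496684  0.12035524]
```

View pics/f.png

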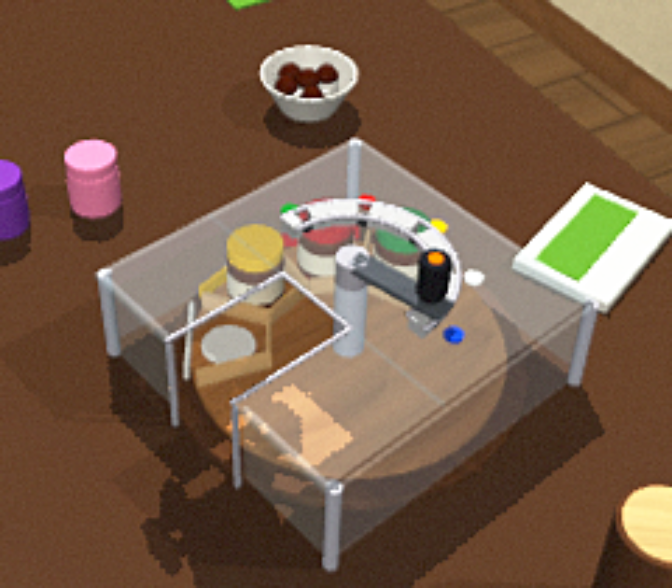

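View pics/fw.png

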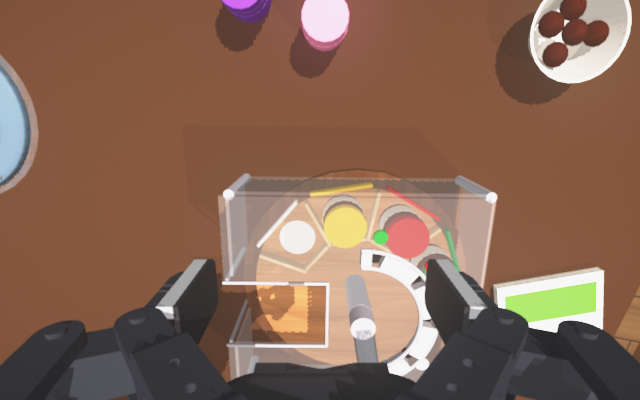

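All three jars stand upright in their bays, and the knob sits low at the home hole. No loose white jar is on the stall.

```bash
python3 -m pendant '[[8.5,0,0,0,0,0,0],[8.5,0,0,0,0,0,0],[8.5,0,0,0,0,0,0],[8.5,0,0,0,0,0,0],[8.5,0,0,0,0,0,0]]'; python3 -c "
from cell import r
print(r.hand_in())"
```

```text
clock: 44.15
ee_pos: [0.4832, 0.0373, 0.349]
ee_rot: [180.0, 0.0, 11.2]
contact_force: [0.1, 0.1, -0.8]
width: 0.0851
the job is handed in; nothing more can be done
None
```

I loaded the red, green and yellow jars into their matching bays through the notch, in that order. The pin snapped in at each bay's hole before I lowered the jar. I then turned the carousel back to the home hole, let the plunger go, and handed in at about 44 s of the 210 s allowed.

I found no loose white jar on the stall. The only white lids were in the regular 4×4 block of jars beside the crates, which I took as lookalikes and left alone, so the white bay is empty.

- **Jars:** the last pictures show all three standing upright in the bays of their colours. Right after each placing, the lid tops measured about 84–85 mm above the table, where 84 mm is right for a jar standing on a bay floor. I gripped the jars at 35 N, under the 80 N limit.
- **Home hole:** the knob reads −0.2° from home. Its top measured 173 mm against a nominal 171, the same as at the other seated holes (172–173 mm).
- **Bystanders:** the bowl, cup and log look unmoved in the pictures. I did not measure them again.
- **Disagreement:** the outside cameras and the wrist camera put the turning axis about 4 mm apart. I used the wrist camera's value, which matched the knob radius and the notch corners to within about 2 mm.

The highest force I read was about 27 N, while setting the red jar down. I noticed no grip slackening and no jar knocked aside during the run.

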